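Load coated glass plates from the storage rack into the dryer and switch it on

ROBOT

A 6-joint arm with a two-finger parallel gripper is mounted at the origin on a cart in front of the work surface, level with it; the furniture and walls round the work are solid. World frame = base frame: x ahead of the robot, y to its left, z up, the work surface at z = 0. Lengths are in m, angles in degrees, forces in N, time in s.
With the tool pointing down it reaches from about 0.375 to 0.9 m from the base axis. Payload 3.1 kg.
Tool frame: the origin (TCP) lies at the very end of the fingers, on their centre line; the grasp point (between the pads) lies 19 mm behind it; z points along the fingers, y is the direction in which the jaws open and shut (so a half turn about z gives the same grasp; the last joint's range is limited). The gripper opens to 85 mm and grips with 20 to 120 N. Pads are 22 mm wide; open, the fingers measure 114 mm over their backs; the gripper's body (76 mm by 85 mm) begins 54 mm behind the grasp point. The pads swing forward as they close: fully open they stand 13 mm farther back than shut.
Start: joints at [55.548, 30.224, 82.088, -0, 67.689, -10.227], TCP at [0.256, 0.57, 0.231] pointing down, gripper open.
Joint ranges: [-176.69, 176.69], [-43.24, 126.21], [12.49, 139.97], [-82, 262], [0, 151.66], [-163.58, 163.58]. Speed limits (degrees/s): [159.86, 159.86, 180, 180, 180, 180].

INTERFACE

Orientations are given as a 3x3 rotation matrix whose columns are the frame's x, y, z axes.
In Python, from plant import r, vision gives the robot as it stands.
- The arm moves only by the shell command python3 -m creep 'ROWS' [OPENING]. ROWS is JSON, a list of rows, each an object of numbers: "x", "y", "z": the shift along the tool's x, y, z in units of 40 mm (1.0 is 40 mm); "spin": the turn about the tool's z in units of 6 degrees (1.0 is 6 degrees). A call has 1 to 5 rows; each row is the pose to reach, as a shift and turn from the pose commanded when the call began, along the tool's axes at that moment; what a row does not reach only later rows make up. A row lasts 1/10 s, in which the tool goes at most 50 mm and 8.59 degrees, less where a joint would pass 70% of its speed; a pose out of reach is approached as far as the arm can. A call with a gripper value outside its range is refused whole. OPENING is the closure, from -1 (fully open) to 1 (shut), set as the call begins (- or left out, the last holds). The fingers move at their own pace and stop on an object; the grip force is fixed at half the most. Time passes only in rows, so rows that repeat a pose let the fingers close. It gives the time, the measured TCP pose, the force and the opening at its end, in the units of the state.
- r.sense(): the state, without advancing time (a new reading comes with each control period).
- vision.snapshot(name): name is "side" or "top"; returns the picture (400x640x3 uint8, red, green, blue); there is no depth.
- vision.get_calibration(name): a dict with "fx", "fy", "cx", "cy" (pixels), "origin" and "rotation" of the camera in the world. Camera axes: x right, y down, z forward; pixel columns grow to the right and rows downward; lengths in m; the calibration is good to about 2 mm. A picture is of the moment at which its call begins. get_calibration takes no time and is no camera call.
- r.close_job(): hands the job in, once; it reports no verdict.
Trained networks look in the newest picture that a camera, given by its name, has taken for a name from the list of things; names that differ only in an ending like _2 or _b are one class to them, and where a whole thing is asked for, a point or a joint stands for the part that bears it (a point fixed in the world has none). Each returns a list of dicts, best first, with "conf" (0 to 1); they miss things now and then, are a little off and sometimes report something else, mostly with a low value. They report only what shows in the picture. A call takes as long as a camera call.
- vision.spot_in(label, camera): "xy" ([column, row] as shares, 0 to 1, of the picture: columns of its width, rows of its height, amid what is visible of it).
- vision.cut_out(label, camera): "pixels" (400x640 bool, what is visible of it) and "xy" ([column, row] as shares, 0 to 1, of the picture: columns of its width, rows of its height, amid what is visible of it).
The state is a dict: "t": time; "qpos": joint angles; "joint_vel": joint speeds; "effort": joint torques, N m; "ee_pos": TCP position; "tool_rot": TCP orientation; "contact_force": force on the tool from outside, world axes, zero at the start; "moment": the same for the moment, N m; "finger_gap": finger opening in m.
Only numpy, scipy, OpenCV 4.12 (cv2) and the standard library are available. Lean on these libraries where they do the work, as an engineer would, in place of code of your own. Each camera call takes 0.05 s, during which the arm holds its last target.

TASK

Snap the storage rack's seesaw catch open, then draw every coated glass plate straight up out of the rack and stand each one, upright and fully down, in a bay of its own in the plate dryer. Only when all of them are in, push the dryer's rocker switch over to on; leave the empty rack with its catch snapped shut again. Handle the plates gently, never letting one tip over, and leave the other things on the table where they stand.

Things in the scene. Friction and masses are not known exactly. Their poses are not given: they have to be found in the camera images.
- rack: fixed plywood rack, 252 mm long (y), 122 mm wide (x); origin on the table under it, z up. Five 8 mm grooves across its y axis at y = -95, -55, -15, +25, +65 mm, centred on x = 0, floors 12 mm up, cheeks 57 mm high. Plates stand in some grooves; a steel hold-down bar on the -x side, 4 mm above the glass shoulders, stops them being lifted while the catch is shut
- catch (a joint): seesaw catch that carries the bar, hinged along the rack's y axis at x = -58 mm, 85 mm up. 0 = shut (bar over the plates), 0.8 rad = open (bar swung up and away to -x). An over-centre spring holds it at either end; past 0.4 rad it snaps over. 6 to 8 N on a pedal half starts it
- catch_outer (a point): top face of the outer (rack's -x) half of the catch's black ribbed seesaw pedal (30 mm wide, 72 mm long, at rack y = +104 mm), 27 mm from the hinge. Raised when shut (about 101 mm above the table); pressed down about 21 mm it opens the catch
- catch_inner (a point): the same on the inner half (27 mm to the rack's +x side of the hinge). It stands up when the catch is open; pressed down about 21 mm it shuts the catch
- dryer: plate dryer, 2.5 kg, loose (may get knocked aside); 252 mm long (y), 104 mm wide (x); origin under its centre, z up. Five bays across y at y = -55, -15, +25, +65, +105 mm, x = 0: floor 12 mm up, 10 mm wide up to 60 mm, then 45-degree lead-ins to pointed teeth 75 mm up; 80 mm between back walls. Switch housing (80 mm high) at its y = -104 mm end
- dryer_switch (a joint): white rocker switch on top of the dryer's housing, hinged along the dryer's y axis at x = 0, y = -104 mm, 89 mm up: 0 = off, 0.5 rad = on; an over-centre spring snaps it to either end past 0.25 rad; 4 to 6 N on its raised end flips it
- switch_on_half (a point): point on the top face of the rocker's half on the dryer's +x side, 18 mm from the hinge; the rocker is 50 mm by 28 mm. Raised when off (about 100 mm above the dryer's underside); pressed down about 9 mm it switches on
- switch_off_half (a point): the same on the -x half, which is raised when on
- plate1_grip (a point): centre of the grey edge grip of a white coated glass plate (absent in some runs). The plate stands upright: 70 mm wide (x), 5 mm thick (y), glass 85 mm tall, 60 g; the grip on its top edge is 44 mm long (x), 9 mm thick (y), 20 mm tall, its centre 90 mm above the plate's lower edge. z along the plate, up
- plate2_grip (a point): centre of the grey edge grip of a white coated glass plate (absent in some runs). The plate stands upright: 70 mm wide (x), 5 mm thick (y), glass 85 mm tall, 60 g; the grip on its top edge is 44 mm long (x), 9 mm thick (y), 20 mm tall, its centre 90 mm above the plate's lower edge. z along the plate, up
- plate3_grip (a point): centre of the grey edge grip of a white coated glass plate (absent in some runs). The plate stands upright: 70 mm wide (x), 5 mm thick (y), glass 85 mm tall, 60 g; the grip on its top edge is 44 mm long (x), 9 mm thick (y), 20 mm tall, its centre 90 mm above the plate's lower edge. z along the plate, up
- plate4_grip (a point): centre of the grey edge grip of a white coated glass plate (absent in some runs). The plate stands upright: 70 mm wide (x), 5 mm thick (y), glass 85 mm tall, 60 g; the grip on its top edge is 44 mm long (x), 9 mm thick (y), 20 mm tall, its centre 90 mm above the plate's lower edge. z along the plate, up
- plate5_grip (a point): centre of the grey edge grip of a white coated glass plate (absent in some runs). The plate stands upright: 70 mm wide (x), 5 mm thick (y), glass 85 mm tall, 60 g; the grip on its top edge is 44 mm long (x), 9 mm thick (y), 20 mm tall, its centre 90 mm above the plate's lower edge. z along the plate, up
- salve_tin: bystander: round aluminium tin, 59 mm across, 28 mm high; origin at its underside
- amber_bottle: bystander: the nearer brown bottle, 63 mm across, 161 mm high; origin at its underside
- beaker: bystander: the nearest, small glass beaker, 73 mm across, 103 mm high; origin at its underside

How it is judged (in metres and radians):
On the way, in this order (a step that is already met when the one before it is completed fails the run):
1. the rack's catch is snapped open (value of joint catch above 0.65 rad), for 0.2 s.
2. every plate stands in a bay of the dryer (x of plate1_grip in the frame of dryer between -0.012 and 0.012 m and y of plate1_grip in the frame of dryer between -0.075 and 0.125 m and z of plate1_grip in the frame of dryer between 0.09 and 0.11 m and angle between each of plate1_grip, plate2_grip, plate3_grip, plate4_grip, plate5_grip's own z axis and vertical below 0.25 rad and x of plate2_grip in the frame of dryer between -0.012 and 0.012 m and y of plate2_grip in the frame of dryer between -0.075 and 0.125 m and z of plate2_grip in the frame of dryer between 0.09 and 0.11 m and x of plate3_grip in the frame of dryer between -0.012 and 0.012 m and y of plate3_grip in the frame of dryer between -0.075 and 0.125 m and z of plate3_grip in the frame of dryer between 0.09 and 0.11 m and x of plate4_grip in the frame of dryer between -0.012 and 0.012 m and y of plate4_grip in the frame of dryer between -0.075 and 0.125 m and z of plate4_grip in the frame of dryer between 0.09 and 0.11 m and x of plate5_grip in the frame of dryer between -0.012 and 0.012 m and y of plate5_grip in the frame of dryer between -0.075 and 0.125 m and z of plate5_grip in the frame of dryer between 0.09 and 0.11 m and value of joint dryer_switch below 0.2 rad), for 0.3 s.
3. the dryer is switched on (value of joint dryer_switch above 0.4 rad), for 0.2 s.
At the end, for the whole second after the job is handed in: every plate that is present stands in its own bay of the dryer (grip centre within 12 mm of the bays' centre line, 90 to 110 mm above the dryer's underside, tilted less than 0.25 rad), the switch is on (above 0.4 rad), the rack's catch is shut (below 0.15 rad), and the dryer stands level and still (x of plate1_grip in the frame of dryer between -0.012 and 0.012 m and y of plate1_grip in the frame of dryer between -0.075 and 0.125 m and z of plate1_grip in the frame of dryer between 0.09 and 0.11 m and angle between each of plate1_grip, plate2_grip, plate3_grip, plate4_grip, plate5_grip's own z axis and vertical below 0.25 rad and x of plate2_grip in the frame of dryer between -0.012 and 0.012 m and y of plate2_grip in the frame of dryer between -0.075 and 0.125 m and z of plate2_grip in the frame of dryer between 0.09 and 0.11 m and x of plate3_grip in the frame of dryer between -0.012 and 0.012 m and y of plate3_grip in the frame of dryer between -0.075 and 0.125 m and z of plate3_grip in the frame of dryer between 0.09 and 0.11 m and x of plate4_grip in the frame of dryer between -0.012 and 0.012 m and y of plate4_grip in the frame of dryer between -0.075 and 0.125 m and z of plate4_grip in the frame of dryer between 0.09 and 0.11 m and x of plate5_grip in the frame of dryer between -0.012 and 0.012 m and y of plate5_grip in the frame of dryer between -0.075 and 0.125 m and z of plate5_grip in the frame of dryer between 0.09 and 0.11 m and linear speed of dryer below 0.02 m/s and value of joint dryer_switch above 0.4 rad and value of joint catch below 0.15 rad and angle between dryer's own z axis and vertical below 0.1 rad); the robot touches nothing.
It fails at once if a plate tips over (more than 0.7 rad) (angle between any of plate1_grip, plate2_grip, plate3_grip, plate4_grip, plate5_grip's own z axis and vertical above 0.7 rad).
It fails at once if a bystander is moved more than 40 mm (distance of any of salve_tin, amber_bottle, beaker from where it was at the start of the episode above 0.04 m).
Of plate1, plate2, plate3, plate4, plate5 only 3 to 5 are there at a start; the rules pass over those that are not, and their reading is None.
At some moment in a run one of dryer may be knocked a few centimetres aside while the robot is not near it.
It also fails if it takes over 210 s, if anything falls off the work surface, if the arm or the gripper's body presses on something with over 40 N, if the wrist force passes 120 N, or if a joint passes its speed limit or range.

## Working session

There is one attempt and no reset: what is moved stays moved. The work goes in short steps, Python scripts to look and compute and a shell command to move; the robot and the scene stay as the last step left them, time stands still between calls to the robot, and variables do not carry over. Pictures are saved under pics/ and viewed, and the job is handed in when it is done.

```bash
ls; mkdir -p pics; python3 - <<'E'
from plant import r, vision
import cv2
s=r.sense(); print({k:(s[k]) for k in s})
for n in ("side","top"):
    im=vision.snapshot(n); cv2.imwrite(f"pics/{n}0.png",im[:,:,::-1]); print(n,vision.get_calibration(n))
E
```

```text
pics
{'t': 0.0, 'qpos': array([ 5.55481773e+01,  3.02776709e+01,  8.21578063e+01, -9.54414450e-04,
        6.76876575e+01, -1.02266055e+01]), 'joint_vel': array([-0.01413878,  0.07815976, -0.02939053, -0.00573583, -0.02450185,
       -0.03709498]), 'effort': array([ 2.62726062e-04, -4.42348838e+01, -1.78025043e+01, -1.42619133e-04,
        8.49356496e-03,  7.80905474e-08]), 'ee_pos': array([0.25600941, 0.56937228, 0.23033961]), 'tool_rot': array([[-9.11941993e-01,  4.10317383e-01, -1.20306930e-03],
       [ 4.10318983e-01,  9.11940327e-01, -1.78087458e-03],
       [ 3.66403611e-04, -2.11769649e-03, -9.99997691e-01]]), 'contact_force': array([0.06936037, 0.37204052, 0.67245177]), 'moment': array([-0.02604901,  0.00976094,  0.00878006]), 'finger_gap': 0.08534444259031036}
side {'fx': 509.90311838845986, 'fy': 509.90311838845986, 'cx': 319.0315097907367, 'cy': 197.14819597811854, 'origin': array([0.75641767, 0.62289092, 1.24274092]), 'rotation': array([[-0.97374621,  0.19844741, -0.11152104],
       [ 0.22761337,  0.85576549, -0.46460476],
       [ 0.00323625, -0.47779081, -0.87846768]])}
top {'fx': 462.37108189088497, 'fy': 462.37108189088497, 'cx': 320.3780882788703, 'cy': 203.63594552084683, 'origin': array([0.35924692, 0.01697603, 1.43826698]), 'rotation': array([[ 4.47399556e-02, -9.78101037e-01,  2.03265090e-01],
       [-9.98998258e-01, -4.36200623e-02,  9.98848117e-03],
       [-9.03307888e-04, -2.03508356e-01, -9.79072793e-01]])}
```

View pics/side0.png

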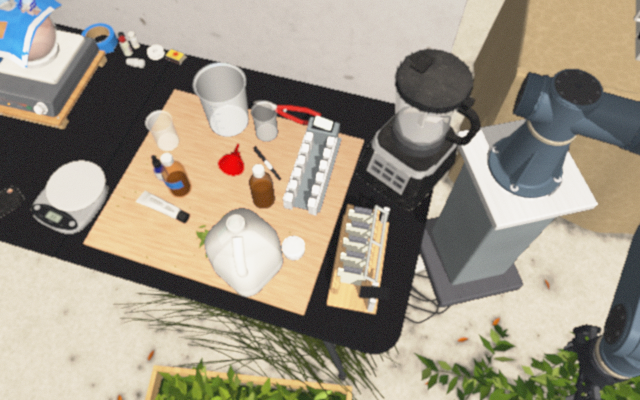

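View pics/top0.png

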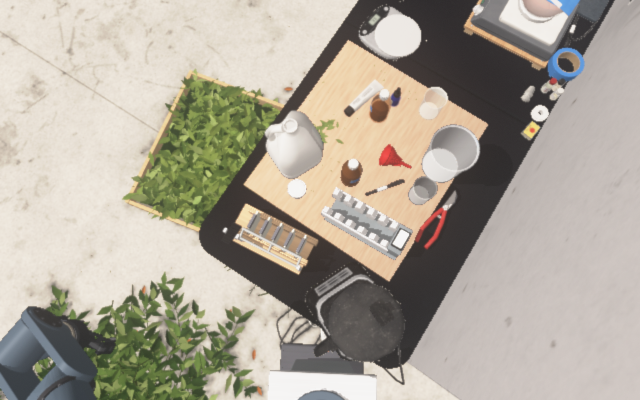

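```bash
cat > h.py <<'E'
import numpy as np, cv2
from plant import r, vision
C={n:vision.get_calibration(n) for n in("side","top")}
def proj(n,P):
    c=C[n]; p=(np.atleast_2d(P)-c["origin"])@c["rotation"]
    return np.c_[c["fx"]*p[:,0]/p[:,2]+c["cx"], c["fy"]*p[:,1]/p[:,2]+c["cy"]]
def ray(n,uv):
    c=C[n]; d=c["rotation"]@np.array([(uv[0]-c["cx"])/c["fx"],(uv[1]-c["cy"])/c["fy"],1.]); return c["origin"],d/np.linalg.norm(d)
def onz(n,uv,z):
    o,d=ray(n,uv); return o+d*(z-o[2])/d[2]
def tri(uvs,uvt):
    o1,d1=ray("side",uvs); o2,d2=ray("top",uvt)
    A=np.c_[d1,-d2]; s=np.linalg.lstsq(A,o2-o1,rcond=None)[0]
    a=o1+s[0]*d1;b=o2+s[1]*d2; return (a+b)/2,np.linalg.norm(a-b)
def crop(im,x0,y0,w,h,k,f):
    c=cv2.resize(im[y0:y0+h,x0:x0+w],None,fx=k,fy=k,interpolation=cv2.INTER_CUBIC); cv2.imwrite(f,c[:,:,::-1])
E
python3 - <<'E'
from h import *
import itertools
S=vision.snapshot("side");T=vision.snapshot("top")
np.save("S0.npy",S);np.save("T0.npy",T)
crop(S,275,105,130,215,3,"pics/s1.png"); crop(T,220,175,200,110,4,"pics/t1.png")
for n in("side","top"):
  for l in["rack","catch","catch_outer","catch_inner","dryer","dryer_switch","switch_on_half","switch_off_half","plate1_grip","salve_tin","amber_bottle","beaker"]:
    q=vision.spot_in(l,n); print(n,l,[(np.round(np.array(d["xy"])*[640,400],1).tolist(),round(d["conf"],2)) for d in q[:6]])
E
```

```text
side rack [([368.4, 272.5], 0.9)]
side catch [([373.7, 269.5], 0.84), ([355.0, 230.0], 0.28)]
side catch_outer [([373.3, 288.5], 0.87)]
side catch_inner [([375.5, 270.7], 0.66), ([316.7, 167.4], 0.32)]
side dryer [([316.2, 168.8], 0.56)]
side dryer_switch [([322.3, 122.3], 0.66), ([355.5, 246.2], 0.65)]
side switch_on_half [([321.2, 123.0], 0.48), ([354.7, 232.6], 0.33)]
side switch_off_half [([321.5, 121.1], 0.63)]
side plate1_grip [([362.1, 211.6], 0.74)]
side salve_tin [([293.7, 251.3], 0.57), ([365.3, 212.6], 0.38), ([316.7, 166.7], 0.37)]
side amber_bottle [([260.8, 189.4], 0.97)]
side beaker [([265.2, 123.2], 0.79), ([378.1, 268.3], 0.53)]
top rack [([352.9, 171.2], 0.65), ([271.5, 239.5], 0.55)]
top catch [([236.9, 235.5], 0.75)]
top catch_outer [([254.1, 240.2], 0.73)]
top catch_inner [([242.4, 237.3], 0.55)]
top dryer [([366.9, 225.2], 0.85), ([295.5, 186.0], 0.65)]
top dryer_switch [([295.7, 185.0], 0.52), ([401.2, 236.3], 0.43)]
top switch_on_half [([398.3, 238.5], 0.44)]
top switch_off_half [([399.4, 237.9], 0.5), ([249.4, 241.6], 0.31)]
top plate1_grip [([301.2, 242.6], 0.51), ([401.1, 239.6], 0.31)]
top salve_tin [([295.3, 186.6], 0.79)]
top amber_bottle [([349.3, 171.6], 0.97)]
top beaker [([423.8, 188.8], 0.96), ([276.6, 231.2], 0.33)]
```

```bash
python3 - <<'E'
import cv2
for f in("s1","t1"): print(cv2.imread(f"pics/{f}.png").shape)
E
```

```text
(645, 390, 3)
(440, 800, 3)
```

View pics/s1.png

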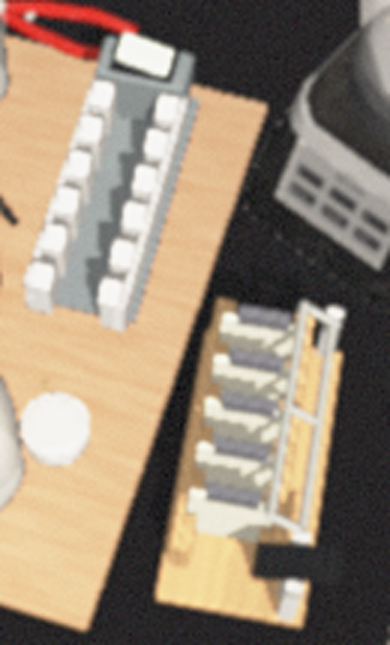

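View pics/t1.png

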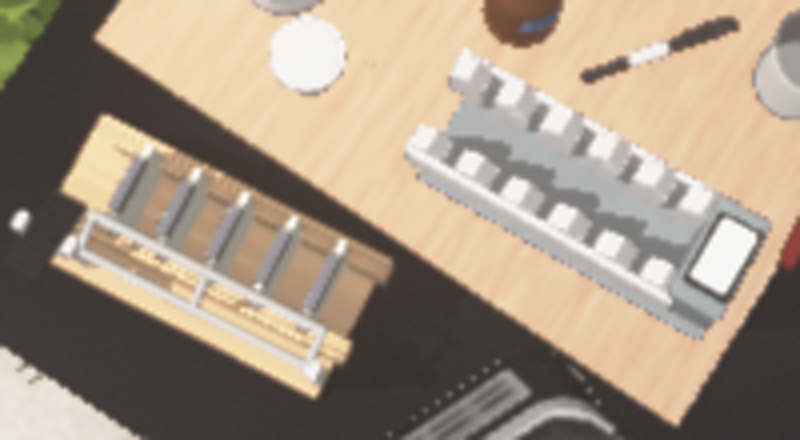

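```bash
cat >> h.py <<'E'
from scipy.optimize import least_squares, minimize
def W(p,P):
    c,s=np.cos(p[2]),np.sin(p[2]); P=np.atleast_2d(P)
    return np.c_[p[0]+c*P[:,0]-s*P[:,1], p[1]+s*P[:,0]+c*P[:,1], P[:,2]]
def boxpts(x,y,z,lx,ly,lz):
    return np.array([[x+a*lx/2,y+b*ly/2,z+c*lz/2] for a in(-1,1) for b in(-1,1) for c in(-1,1)])
RY=[-.095,-.055,-.015,.025,.065]; DY=[-.055,-.015,.025,.065,.105]
def cropfn(n):
    return ((275,105,130,215,3) if n=="side" else (220,175,200,110,4))
def tocrop(n,uv):
    x0,y0,w,h,k=cropfn(n); return (np.asarray(uv)+.5-[x0,y0])*k-.5
def fromcrop(n,uv):
    x0,y0,w,h,k=cropfn(n); return (np.asarray(uv)+.5)/k-.5+[x0,y0]
def overlay(n,im,polys,f):
    x0,y0,w,h,k=cropfn(n); c=cv2.resize(im[y0:y0+h,x0:x0+w],None,fx=k,fy=k,interpolation=cv2.INTER_CUBIC)[:,:,::-1].copy()
    for P,col in polys:
        uv=tocrop(n,proj(n,P)); 
        if len(uv)==8: uv=cv2.convexHull(uv.astype(np.float32))[:,0]
        cv2.polylines(c,[np.round(uv*16).astype(np.int32)],True,col,1,cv2.LINE_AA,4)
    cv2.imwrite(f,c)
def rackpolys(p,grips=True):
    o=[(W(p,boxpts(0,y,.102,.044,.009,.020)),(0,0,255)) for y in RY] if grips else []
    o.append((W(p,[[-.061,-.126,0],[.061,-.126,0],[.061,.126,0],[-.061,.126,0]]),(0,255,0)))
    o.append((W(p,[[-.031-.058+.027+.027-.027,.068,.1],[-.058-.036,.14,.1]])[:0] if 0 else W(p,[[-.058,-.12,.085],[-.058,.14,.085]]),(255,0,0)))
    return o
def dryerpolys(p):
    o=[(W(p,[[-.052,-.126,0],[.052,-.126,0],[.052,.126,0],[-.052,.126,0]]),(0,255,0))]
    for y in [-.075]+[d+.02 for d in DY]:
        o.append((W(p,[[-.052,y,.075],[-.03,y,.075]]),(0,0,255)));o.append((W(p,[[.052,y,.075],[.03,y,.075]]),(0,0,255)))
    o.append((W(p,boxpts(0,-.104,.089,.05,.028,.004)),(255,0,0)))
    return o
E
python3 - <<'E'
from h import *
S=np.load("S0.npy");T=np.load("T0.npy")
sg=[(265,315),(255,360),(248,404),(242,450),(233,495)]
tg=[(327,275),(276,253),(228,228),(180,204),(134,183)]
P=[]
for a,b,y in zip(sg,tg,RY):
    p,e=tri(fromcrop("side",a),fromcrop("top",b)); P.append(p); print(np.round(p,4),round(e,4))
P=np.array(P)
f=lambda q:(W(q,[[0,y,0] for y in RY])-P)[:,:2].ravel()
pr=least_squares(f,[.4,.2,-.5]).x; print("rack",pr,np.round(f(pr),4))
# dryer: switch centre
p,e=tri(fromcrop("side",(145,55)),fromcrop("top",(722,255))); print("sw",p,e)
# outer -x,+y and +x corners teeth tops
sd=[(104,88),(90,122),(78,158),(66,192),(52,232),(42,270)]; td=[(695,190),(650,165),(605,140),(560,115),(515,90),(470,62)]
for a,b in zip(sd,td): print(np.round(tri(fromcrop("side",a),fromcrop("top",b)),4) if 0 else tri(fromcrop("side",a),fromcrop("top",b)))
for a,b in zip([(172,103),(115,288)],[(658,270),(428,138)]): print(tri(fromcrop("side",a),fromcrop("top",b)))
E
```

```text
[0.5146 0.081  0.1073] 0.0033
[0.5312 0.1181 0.1024] 0.0005
[0.5475 0.1545 0.1019] 0.0006
[0.5631 0.1912 0.1007] 0.0021
[0.5786 0.2259 0.0976] 0.0001
rack [ 0.5530493   0.16786671 -0.41533964] [ 0.0001 -0.0001 -0.0003 -0.0006 -0.0005 -0.0003  0.     -0.0005  0.0007
  0.0014]
sw [ 0.54585155 -0.20693185  0.09832675] 0.003088148667855495
(array([ 0.59198041, -0.1864913 ,  0.09028033]), np.float64(0.0023101312860696432))
(array([ 0.61107788, -0.15411442,  0.08676207]), np.float64(0.00034384178081307707))
(array([ 0.62938736, -0.12079144,  0.08300505]), np.float64(0.0006781594216931728))
(array([ 0.64709276, -0.08685634,  0.08442771]), np.float64(0.0016771144206800233))
(array([ 0.66668   , -0.05318153,  0.07744858]), np.float64(0.002508556096209339))
(array([ 0.6845981 , -0.01751306,  0.07985246]), np.float64(0.0012040928221647128))
(array([ 0.53300755, -0.16158698,  0.0817221 ]), np.float64(0.0013074974617070085))
(array([0.62604595, 0.01154941, 0.07473255]), np.float64(0.0006636443169023749))
```

```bash
python3 - <<'E'
from h import *
S=np.load("S0.npy");T=np.load("T0.npy")
pr=[.5530,.1679,-.4153]; pd=[.597,-.111,-.501]
for n,im in(("side",S),("top",T)): overlay(n,im,rackpolys(pr)+dryerpolys(pd),f"pics/ov1{n}.png")
E
```

```text
(no output)
```

View pics/ov1side.png

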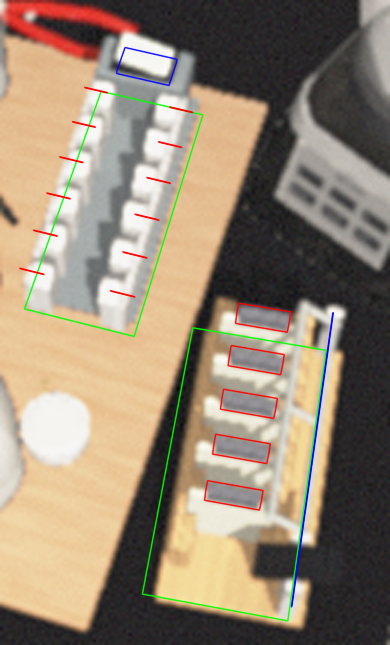

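View pics/ov1top.png

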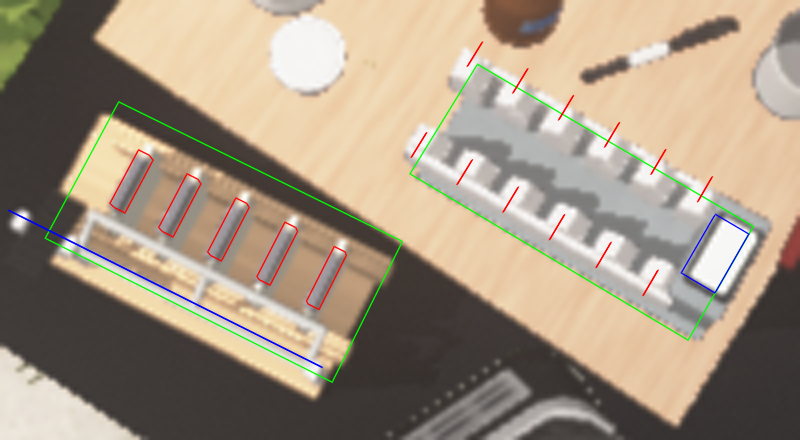

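```bash
python3 - <<'E'
from h import *
S=np.load("S0.npy");T=np.load("T0.npy")
for a,b in [((335,315),(313,372)),((300,540),(70,245)),((290,598),(20,220))]:
    p,e=tri(fromcrop("side",a),fromcrop("top",b)); print(p,e)
p,e=tri((430,62),(352,310)); print("blender",p,e)
# per-grip fit: dark bluish-grey score via contrast of box hull interior vs dilated ring
def score(q,off=0):
    s=0
    for n,im in(("side",S),("top",T)):
        v=np.array(im).astype(float).mean(2)
        x0,y0,w,h,k=cropfn(n)
        big=cv2.resize(v[y0:y0+h,x0:x0+w],None,fx=k,fy=k,interpolation=cv2.INTER_LINEAR)
        m=np.zeros(big.shape,np.uint8);R=m.copy()
        for y in RY if len(q)==3 else [q[3]]:
            hull=cv2.convexHull(tocrop(n,proj(n,W(q,boxpts(0,y,.102,.044,.009,.020)))).astype(np.float32))
            cv2.fillConvexPoly(m,np.round(hull*16).astype(np.int32),1,shift=4)
        R=cv2.dilate(m,np.ones((9,9)))-m
        s+=big[m>0].mean()-big[R>0].mean()
    return s
best=None
for x in np.arange(.544,.560,.002):
  for y in np.arange(.160,.176,.002):
    for a in np.arange(-.46,-.38,.01):
      v=score([x,y,a])
      if best is None or v<best[0]: best=(v,x,y,a)
print(best)
b=minimize(score,best[1:],method="Nelder-Mead",options=dict(initial_simplex=[list(best[1:]),[best[1]+.001,*best[2:]],[best[1],best[2]+.001,best[3]],[best[1],best[2],best[3]+.008]])); print(b.x,b.fun)
for y in RY:
    bb=None
    for dx in np.arange(-.004,.005,.001):
        for dy in np.arange(-.004,.005,.001):
            v=score([b.x[0]+dx,b.x[1]+dy,b.x[2],y])
            if bb is None or v<bb[0]: bb=(v,dx,dy)
    print(y,bb)
overlay("side",S,rackpolys(b.x),"pics/ov2side.png");overlay("top",T,rackpolys(b.x),"pics/ov2top.png")
E
```

```text
[0.44912786 0.08648924 0.08633238] 0.003929435840710134
[0.53361979 0.27065207 0.08523622] 0.0031646853069505665
[0.55216497 0.31118269 0.07487756] 0.003633516635618386
blender [ 0.34907091 -0.05409285  0.44469579] 0.01856648382624409
(np.float64(-43.29618251081496), np.float64(0.546), np.float64(0.17), np.float64(-0.44))
[ 0.54555598  0.16997377 -0.43403495] -43.6893949434988
-0.095 (np.float64(-25.03811563579518), np.float64(-0.003), np.float64(-0.004))
-0.055 (np.float64(-45.05826014831129), np.float64(0.004), np.float64(-0.002))
-0.015 (np.float64(-41.4002067303054), np.float64(0.0), np.float64(0.001))
0.025 (np.float64(-48.309020752753014), np.float64(0.0), np.float64(0.0))
0.065 (np.float64(-65.7263053580007), np.float64(0.0), np.float64(0.001))
```

View pics/ov2side.png

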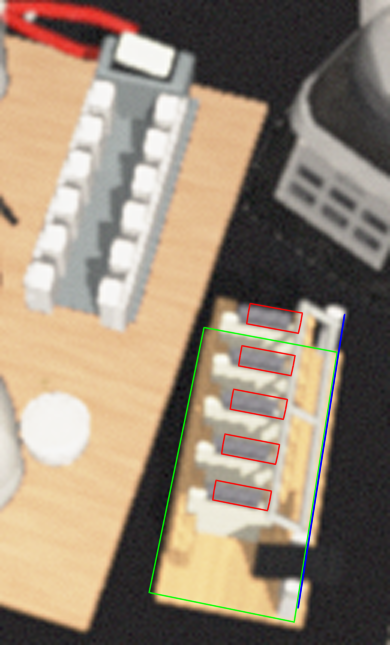

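View pics/ov2top.png

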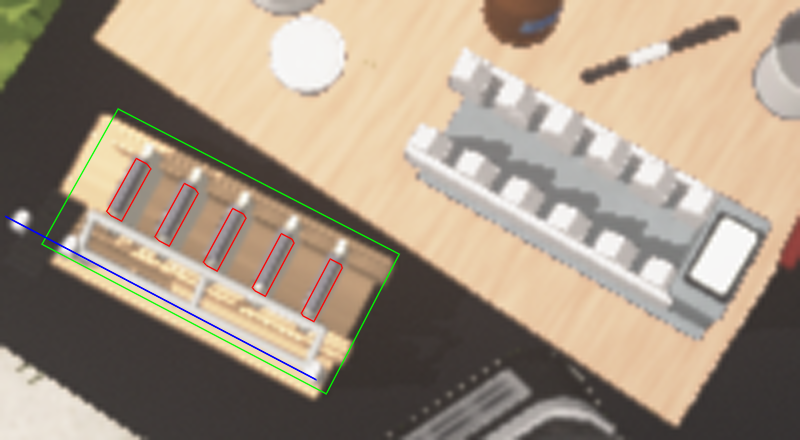

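```bash
python3 -m creep '[{"x":-0.8,"y":-0.3},{"x":-1.7,"y":-0.7},{"x":-2.6,"y":-1.05},{"x":-3.5,"y":-1.4},{"x":-4.3,"y":-1.75}]' 1; python3 -m creep '[{"x":-0.9,"y":-0.35},{"x":-1.8,"y":-0.7},{"x":-2.7,"y":-1.05},{"x":-3.6,"y":-1.4},{"x":-4.38,"y":-1.75}]'; python3 -m creep '[{},{},{}]'
```

```text
invalid input at $[0]: expected keys x, y, z, spin
invalid input at $[0]: expected keys x, y, z, spin
invalid input at $[0]: expected keys x, y, z, spin
```

```bash
python3 -m creep '[{"x":-0.8,"y":-0.3,"z":0,"spin":0},{"x":-1.7,"y":-0.7,"z":0,"spin":0},{"x":-2.6,"y":-1.05,"z":0,"spin":0},{"x":-3.5,"y":-1.4,"z":0,"spin":0},{"x":-4.3,"y":-1.75,"z":0,"spin":0}]' 1; python3 -m creep '[{"x":-0.9,"y":-0.35,"z":0,"spin":0},{"x":-1.8,"y":-0.7,"z":0,"spin":0},{"x":-2.7,"y":-1.05,"z":0,"spin":0},{"x":-3.6,"y":-1.4,"z":0,"spin":0},{"x":-4.38,"y":-1.75,"z":0,"spin":0}]'; python3 -m creep '[{"x":0,"y":0,"z":0,"spin":0},{"x":0,"y":0,"z":0,"spin":0}]'
```

```text
t: 1.9
ee_pos: [0.3858, 0.4344, 0.2315]
tool_rot: [[-0.912, 0.41, 0.001], [0.41, 0.912, 0.0], [-0.0, 0.0, -1.0]]
contact_force: [0.4, 0.6, 0.2]
finger_gap: 0.0123
t: 2.4
ee_pos: [0.5171, 0.2984, 0.2314]
tool_rot: [[-0.912, 0.411, 0.001], [0.411, 0.912, 0.0], [-0.001, 0.0, -1.0]]
contact_force: [0.3, -0.5, 0.8]
finger_gap: 0.0002
t: 2.6
ee_pos: [0.5159, 0.2992, 0.2312]
tool_rot: [[-0.911, 0.412, -0.001], [0.412, 0.911, 0.0], [0.001, 0.0, -1.0]]
contact_force: [-0.3, 0.8, -0.8]
finger_gap: 0.0003
```

```bash
python3 -m creep '[{"x":0,"y":0,"z":1.0,"spin":0},{"x":0,"y":0,"z":2.0,"spin":0},{"x":0,"y":0,"z":2.8,"spin":0},{"x":0,"y":0,"z":2.8,"spin":0}]'; python3 - <<'E'
from h import *
S=vision.snapshot("side");crop(S,320,180,110,150,4,"pics/s3.png")
T=vision.snapshot("top");crop(T,200,180,130,100,5,"pics/t3.png")
E
```

```text
t: 3.0
ee_pos: [0.5109, 0.2997, 0.1151]
tool_rot: [[-0.913, 0.409, -0.01], [0.409, 0.913, -0.003], [0.008, -0.007, -1.0]]
contact_force: [0.1, -0.5, -0.9]
finger_gap: 0.0001
```

View pics/s3.png

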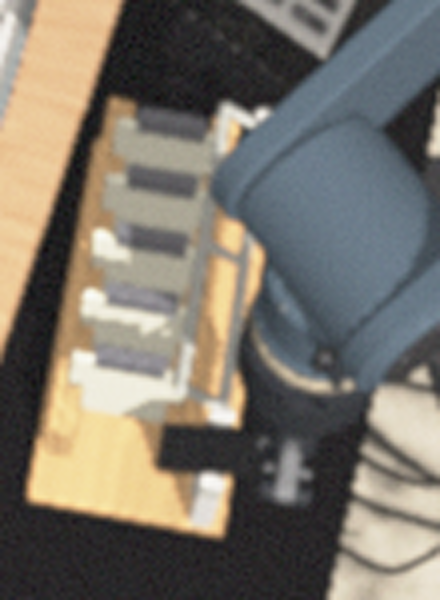

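View pics/t3.png

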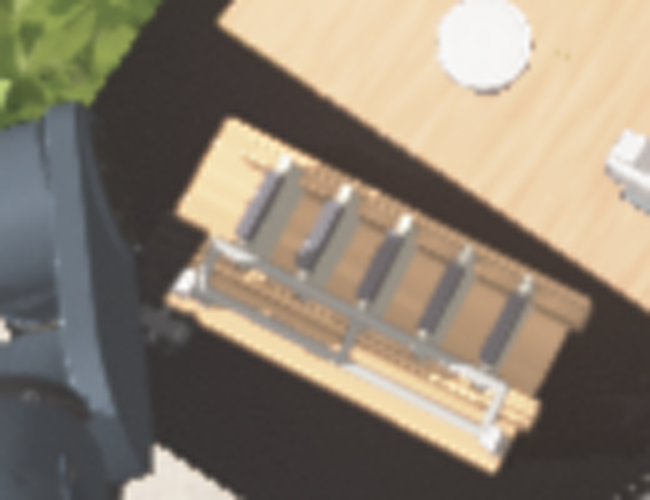

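```bash
cat >> h.py <<'E'
PR=[.549,.169,-.429]; PD=[.595,-.1145,-.501]
E
python3 - <<'E'
from h import *
s=r.sense();print(s["ee_pos"])
Q=np.vstack([s["ee_pos"],W(PR,[[-.085,.104,.101],[-.058,.104,.09],[-.031,.104,.07],[-.094,.104,.105],[-.022,.104,.065]])])
print((proj("side",Q)-[320,180])*4);print((proj("top",Q)-[200,180])*5)
E
```

```text
[0.5148931  0.30078871 0.11946953]
[[273.54672584 442.2330262 ]
 [268.58260557 449.35359803]
 [220.48511614 446.36113208]
 [172.15269474 448.21785014]
 [284.90951249 450.18366746]
 [156.59681759 447.94664691]]
[[121.66291861 299.14332811]
 [131.34821849 303.19781444]
 [157.73062452 264.86611693]
 [186.19013481 229.77117921]
 [122.29955055 316.10530825]
 [194.97487082 217.90053284]]
```

```bash
python3 - <<'E'
from h import *
print(tri((392.5,297.5),(233,245)))
S=vision.snapshot("side");crop(S,360,240,80,100,8,"pics/s4.png")
T=vision.snapshot("top");crop(T,200,200,80,70,9,"pics/t4.png")
E
```

```text
(array([0.5018618 , 0.29393171, 0.04696272]), np.float64(0.01743497385909268))
```

View pics/s4.png

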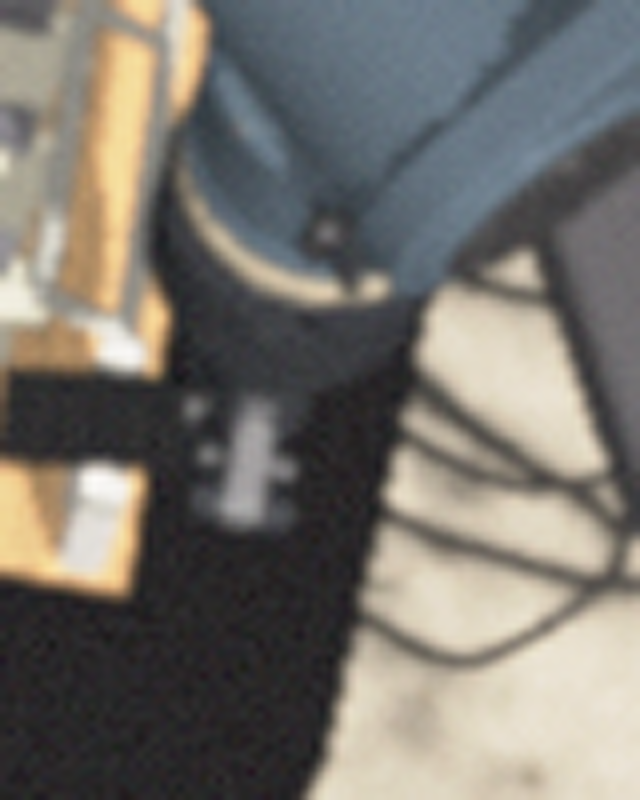

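View pics/t4.png

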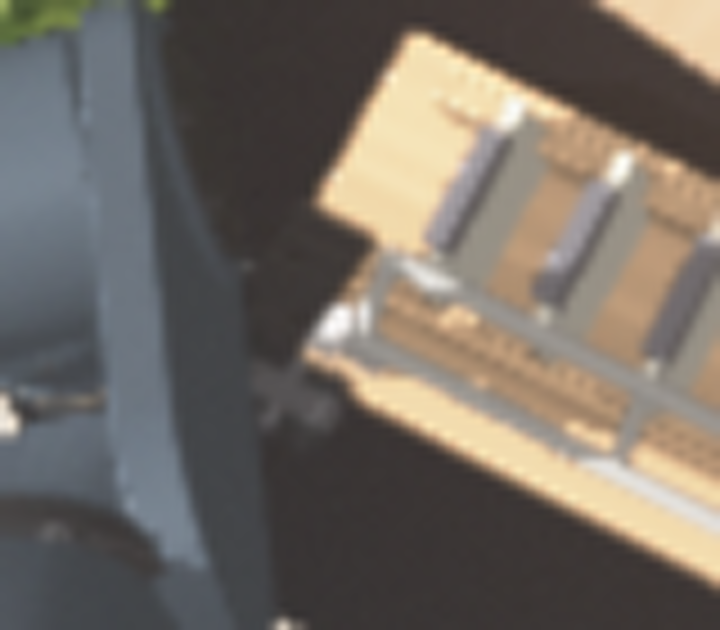

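```bash
python3 -m creep '[{"x":0,"y":0,"z":0.2,"spin":0},{"x":0,"y":0,"z":0.4,"spin":0},{"x":0,"y":0,"z":0.5,"spin":0}]'; python3 -m creep '[{"x":0,"y":0,"z":0.1,"spin":0},{"x":0,"y":0,"z":0.2,"spin":0},{"x":0,"y":0,"z":0.3,"spin":0},{"x":0,"y":0,"z":0.3,"spin":0}]';
```

```text
t: 3.5
ee_pos: [0.5151, 0.3008, 0.0998]
tool_rot: [[-0.911, 0.411, -0.001], [0.411, 0.911, 0.002], [0.001, 0.002, -1.0]]
contact_force: [-3.7, 2.2, 5.9]
finger_gap: -0.0001
t: 3.9
ee_pos: [0.5154, 0.2993, 0.0863]
tool_rot: [[-0.912, 0.41, -0.001], [0.41, 0.912, -0.001], [0.0, -0.001, -1.0]]
contact_force: [0.0, -1.0, 0.0]
finger_gap: -0.0004
```

```bash
python3 -m creep '[{"x":0,"y":0,"z":0.1,"spin":0},{"x":0,"y":0,"z":0.15,"spin":0}]';python3 -m creep '[{"x":0,"y":0,"z":-1.0,"spin":0},{"x":0,"y":0,"z":-2.0,"spin":0},{"x":0,"y":0,"z":-3.0,"spin":0},{"x":0,"y":0,"z":-3.6,"spin":0},{"x":0,"y":0,"z":-3.6,"spin":0}]' 0.4; python3 - <<'E'
from h import *
S=vision.snapshot("side");crop(S,320,180,110,150,4,"pics/s5.png")
T=vision.snapshot("top");crop(T,200,180,130,100,5,"pics/t5.png")
print(r.sense()["finger_gap"],r.sense()["ee_pos"])
E
```

```text
t: 4.1
ee_pos: [0.5164, 0.2997, 0.0822]
tool_rot: [[-0.912, 0.41, 0.001], [0.41, 0.912, -0.0], [-0.001, 0.0, -1.0]]
contact_force: [-2.9, -1.7, 16.2]
finger_gap: -0.0001
t: 4.6
ee_pos: [0.5182, 0.3007, 0.2296]
tool_rot: [[-0.912, 0.41, 0.009], [0.41, 0.912, 0.003], [-0.007, 0.006, -1.0]]
contact_force: [0.3, 0.4, -0.2]
finger_gap: 0.0255
0.02567488212860548 [0.51554578 0.29966146 0.2254401 ]
```

View pics/s5.png

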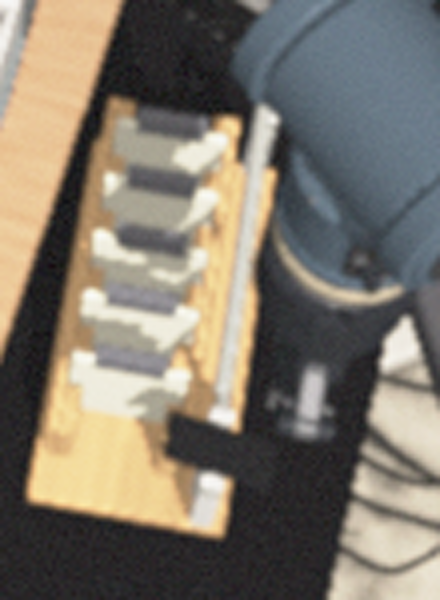

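View pics/t5.png

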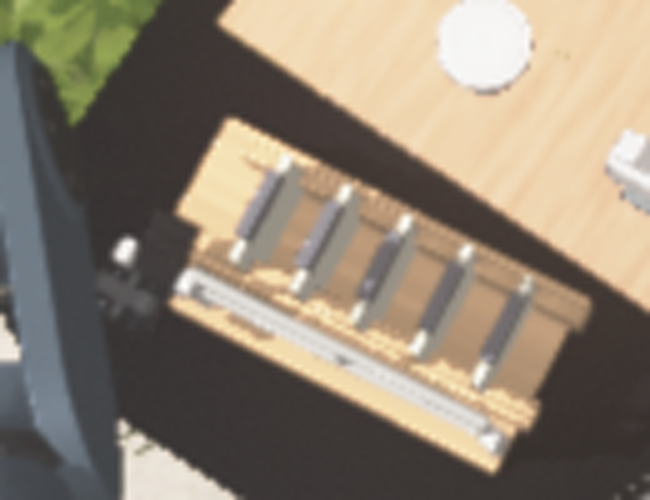

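```bash
python3 - <<'E'
from h import *
e=[((285,160),(240,250)),((345,190),(298,283)),((404,220),(360,313)),((465,250),(420,345)),((527,283),(480,375))]
P=[]
for a,b in e:
    A=onz("top",np.array(a)/5+[200,180],.095);B=onz("top",np.array(b)/5+[200,180],.095)
    P.append((A+B)/2);d=A-B;print(P[-1],np.linalg.norm(d),np.degrees(np.arctan2(d[1],d[0])))
print(W(PR,[[0,y,.1] for y in RY[::-1]]))
P=np.array(P);f=lambda q:(W(q,[[0,y,0] for y in RY[::-1]])-P)[:,:2].ravel()
print(least_squares(f,PR).x)
E
```

```text
[0.57715472 0.22797935 0.095     ] 0.059206003277915795 -22.30709970320176
[0.56000199 0.19195769 0.095     ] 0.06111488748806777 -22.865250645721208
[0.54386135 0.15532537 0.095     ] 0.06020426645852213 -21.668393856156626
[0.52722608 0.11884915 0.095     ] 0.06132608305124325 -22.00897190591928
[0.51039191 0.08226872 0.095     ] 0.06007410811721861 -24.048608760314455
[[0.57603751 0.22810984 0.1       ]
 [0.55939904 0.19173455 0.1       ]
 [0.54276058 0.15535927 0.1       ]
 [0.52612211 0.11898398 0.1       ]
 [0.50948365 0.08260869 0.1       ]]
[ 0.54995306  0.16892299 -0.42800475]
```

```bash
cat >> h.py <<'E'
PR=[.5497,.169,-.4285]
def go(x,y,z=None,yaw=None):
    s=r.sense();R=s["tool_rot"];p=s["ee_pos"]
    d=np.array([x,y,p[2] if z is None else z])-p
    u=R.T@d/.04
    cy=np.degrees(np.arctan2(-R[0,1],R[1,1]))
    o=dict(u=np.round(u,3),yaw=round(cy,2),p=np.round(p,4))
    if yaw is not None: o["dyaw"]=round(np.degrees(yaw)-cy,2)
    print(o)
def gr(y,x=0): return W(PR,[[x,y,0]])[0,:2]
def gd(y,x=0,p=None): return W(PD if p is None else p,[[x,y,0]])[0,:2]
E
python3 - <<'E'
from h import *
go(*gr(.065),.083,PR[2])
E
```

```text
{'u': array([-2.126, -1.005,  3.562]), 'yaw': np.float64(-24.23), 'p': array([0.5155, 0.2997, 0.2254]), 'dyaw': np.float64(-0.32)}
```

```bash
python3 -m creep '[{"x":-0.7,"y":-0.33,"z":0,"spin":0.05},{"x":-1.4,"y":-0.66,"z":0,"spin":0.05},{"x":-2.13,"y":-1.0,"z":0,"spin":0.05},{"x":-2.13,"y":-1.0,"z":0,"spin":0.05}]' 0.3;  python3 -m creep '[{"x":0,"y":0,"z":0.8,"spin":0},{"x":0,"y":0,"z":1.6,"spin":0},{"x":0,"y":0,"z":2.1,"spin":0},{"x":0,"y":0,"z":2.1,"spin":0}]'; python3 - <<'E'
from h import *
S=vision.snapshot("side");crop(S,320,180,110,150,4,"pics/s6.png")
T=vision.snapshot("top");crop(T,200,180,130,100,5,"pics/t6.png")
go(*gr(.065),.083,PR[2])
E
```

```text
t: 5.1
ee_pos: [0.5788, 0.225, 0.2229]
tool_rot: [[-0.908, 0.419, -0.002], [0.419, 0.908, -0.002], [0.001, -0.002, -1.0]]
contact_force: [0.2, -0.7, 1.1]
finger_gap: 0.0303
t: 5.5
ee_pos: [0.5727, 0.2279, 0.1362]
tool_rot: [[-0.91, 0.415, -0.011], [0.415, 0.91, -0.002], [0.009, -0.007, -1.0]]
contact_force: [0.4, -0.4, 0.4]
finger_gap: 0.0302
{'u': array([-2.600e-02,  1.000e-03,  1.429e+00]), 'yaw': np.float64(-24.51), 'p': array([0.5759, 0.2286, 0.1401]), 'dyaw': np.float64(-0.04)}
```

View pics/s6.png

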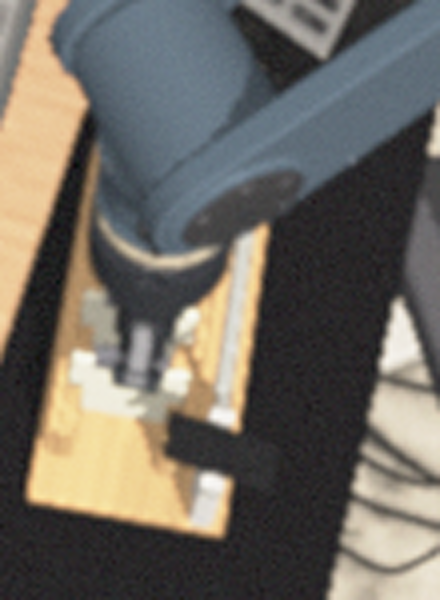

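View pics/t6.png

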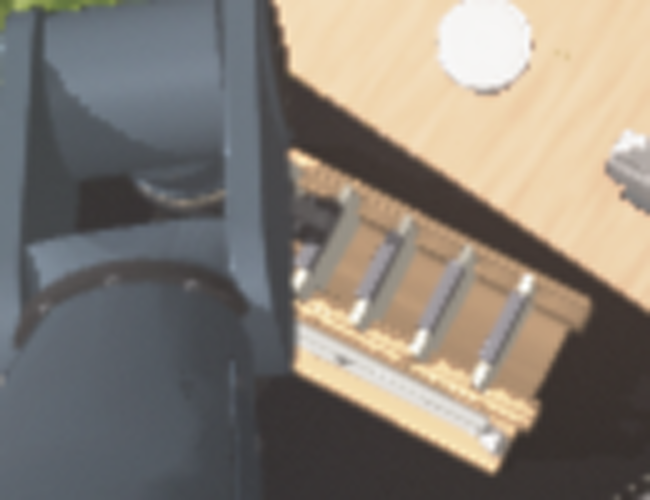

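```bash
python3 -m creep '[{"x":0,"y":0,"z":0.4,"spin":0},{"x":0,"y":0,"z":0.8,"spin":0},{"x":0,"y":0,"z":1.2,"spin":0},{"x":0,"y":0,"z":1.42,"spin":0},{"x":0,"y":0,"z":1.42,"spin":0}]';python3 -m creep '[{"x":0,"y":0,"z":0,"spin":0},{"x":0,"y":0,"z":0,"spin":0},{"x":0,"y":0,"z":0,"spin":0},{"x":0,"y":0,"z":0,"spin":0},{"x":0,"y":0,"z":0,"spin":0}]' 1
```

```text
t: 6.1
ee_pos: [0.5766, 0.2285, 0.0843]
tool_rot: [[-0.91, 0.415, -0.001], [0.415, 0.91, -0.0], [0.001, -0.001, -1.0]]
contact_force: [0.5, -0.5, 0.0]
finger_gap: 0.0302
t: 6.6
ee_pos: [0.5778, 0.2286, 0.0858]
tool_rot: [[-0.91, 0.415, 0.003], [0.415, 0.91, 0.001], [-0.002, 0.002, -1.0]]
contact_force: [-0.5, -0.2, 5.8]
finger_gap: 0.008
```

```bash
python3 -m creep '[{"x":0,"y":0,"z":-0.3,"spin":0},{"x":0,"y":0,"z":-0.8,"spin":0},{"x":0,"y":0,"z":-1.3,"spin":0},{"x":0,"y":0,"z":-1.8,"spin":0},{"x":0,"y":0,"z":-2.3,"spin":0}]';python3 -m creep '[{"x":0,"y":0,"z":-0.5,"spin":0},{"x":0,"y":0,"z":-1.0,"spin":0},{"x":0,"y":0,"z":-1.4,"spin":0},{"x":0,"y":0,"z":-1.4,"spin":0}]'; python3 - <<'E'
from h import *
S=vision.snapshot("side");cv2.imwrite("pics/s7.png",S[:,:,::-1])
T=vision.snapshot("top");cv2.imwrite("pics/t7.png",T[:,:,::-1])
go(*gd(.105),.23,PD[2])
E
```

```text
t: 7.1
ee_pos: [0.5763, 0.2283, 0.1775]
tool_rot: [[-0.91, 0.415, -0.001], [0.415, 0.91, -0.0], [0.001, -0.001, -1.0]]
contact_force: [0.5, 0.2, -0.5]
finger_gap: 0.0079
t: 7.5
ee_pos: [0.5781, 0.2287, 0.2353]
tool_rot: [[-0.91, 0.415, 0.005], [0.415, 0.91, 0.001], [-0.004, 0.003, -1.0]]
contact_force: [-0.4, 0.4, -0.4]
finger_gap: 0.0081
{'u': array([-4.172, -4.985,  0.061]), 'yaw': np.float64(-24.53), 'p': array([0.5764, 0.2283, 0.2324]), 'dyaw': np.float64(-4.18)}
```

View pics/s7.png

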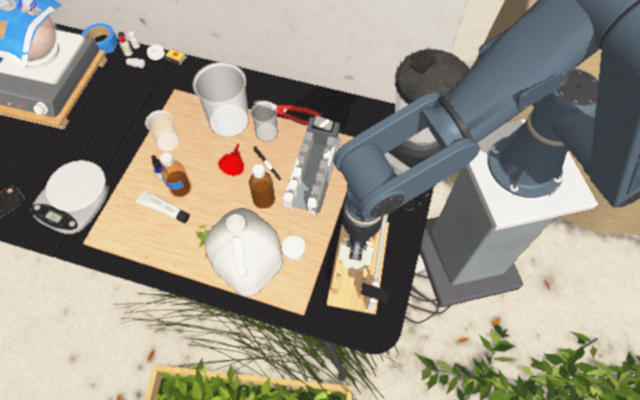

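View pics/t7.png

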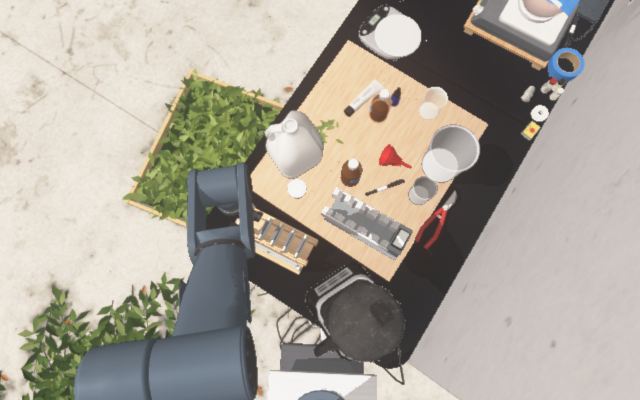

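```bash
python3 - <<'E'
from h import *
s=r.sense();print(np.round(s["qpos"],3),np.linalg.norm(s["ee_pos"][:2]))
D=[([30.2777,82.1578],.6243,.2303),([*s["qpos"][1:3]],np.linalg.norm(s["ee_pos"][:2]),s["ee_pos"][2])]
A=[];b=[]
for q,R,z in D:
    t=np.radians(q[0]);u=np.radians(q[0]+q[1])
    A+= [[np.sin(t),np.sin(u),0],[np.cos(t),np.cos(u),1]];b+=[R,z]
x,res,_,_=np.linalg.lstsq(np.array(A),np.array(b),rcond=None);print(x,np.array(A)@x-b)
S=np.load("S0.npy");T=np.load("T0.npy")
crop(S,350,30,140,190,3,"pics/bs.png");crop(T,290,250,130,140,4,"pics/bt.png")
E
```

```text
[ 1.1293e+01  2.9772e+01  8.2755e+01 -3.0000e-03  6.7501e+01 -5.4180e+01] 0.619942744318783
[ 0.55972944  0.37017987 -0.1117005 ] [ 7.17073902e-05  1.00675828e-04 -7.19154039e-05 -1.00675828e-04]
```

View pics/bs.png

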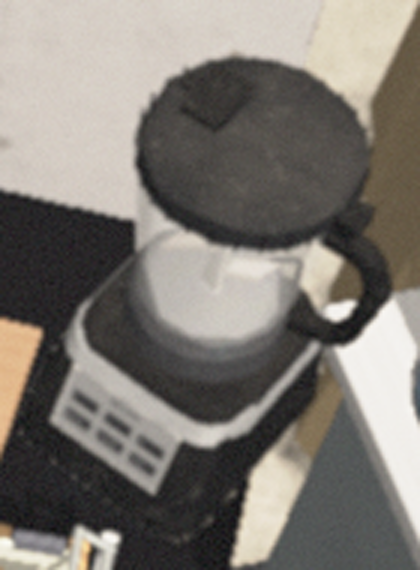

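View pics/bt.png

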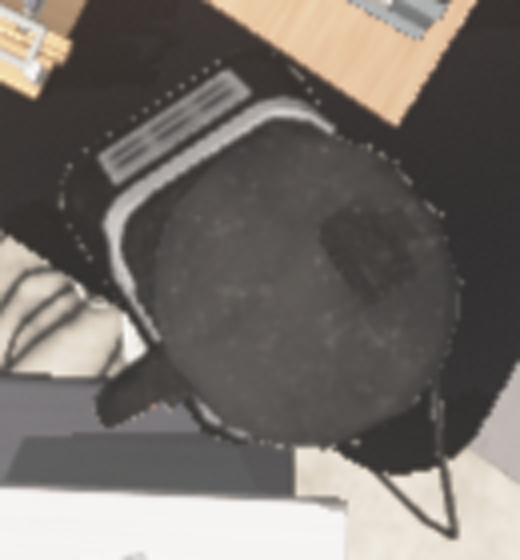

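```bash
python3 - <<'E'
from h import *
print(tri((435,80),(366,321)),tri((421,61.7),(381.7,313)))
E
```

```text
(array([ 0.31566221, -0.08807509,  0.34738518]), np.float64(0.0014974081734930474)) (array([ 0.33902389, -0.12218581,  0.37510135]), np.float64(0.006381063804694309))
```

```bash
python3 - <<'E'
from h import *
print(tri((259,172),(350,165)), onz("top",(350,180),.05), onz("side",(262,200),.05), onz("top",(424,188),.05))
E
```

```text
(array([ 0.7452047 , -0.05155746,  0.15842589]), np.float64(0.00653619871979191)) [ 0.72630378 -0.05723297  0.05      ] [ 0.75438826 -0.03372631  0.05      ] [ 0.71098186 -0.28629442  0.05      ]
```

```bash
python3 -m creep '[{"x":-0.3,"y":-0.4,"z":0,"spin":0},{"x":-0.8,"y":-1.0,"z":0,"spin":0},{"x":-1.3,"y":-1.55,"z":0,"spin":0},{"x":-1.8,"y":-2.15,"z":0,"spin":0},{"x":-2.3,"y":-2.75,"z":0,"spin":0}]';python3 -m creep '[{"x":-0.5,"y":-0.6,"z":0,"spin":0.2},{"x":-1.0,"y":-1.2,"z":0,"spin":0.4},{"x":-1.5,"y":-1.8,"z":0,"spin":0.6},{"x":-1.87,"y":-2.235,"z":0,"spin":0.7},{"x":-1.87,"y":-2.235,"z":0,"spin":0.7}]'; python3 - <<'E'
from h import *
S=vision.snapshot("side");crop(S,255,105,130,140,4,"pics/s8.png");cv2.imwrite("pics/s8f.png",S[:,:,::-1])
T=vision.snapshot("top");crop(T,290,175,150,100,5,"pics/t8.png")
go(*gd(.105),.23,PD[2])
E
```

```text
t: 8.1
ee_pos: [0.614, 0.0891, 0.2307]
tool_rot: [[-0.91, 0.415, -0.004], [0.415, 0.91, 0.0], [0.003, -0.001, -1.0]]
contact_force: [-0.2, 1.1, -0.9]
finger_gap: 0.0077
t: 8.6
ee_pos: [0.6459, -0.0256, 0.2306]
tool_rot: [[-0.875, 0.484, -0.002], [0.484, 0.875, -0.001], [0.002, -0.002, -1.0]]
contact_force: [-1.1, 0.5, -0.9]
finger_gap: 0.0078
{'u': array([-0.014,  0.005,  0.022]), 'yaw': np.float64(-28.79), 'p': array([ 0.6448, -0.0223,  0.2309]), 'dyaw': np.float64(0.08)}
```

View pics/s8.png

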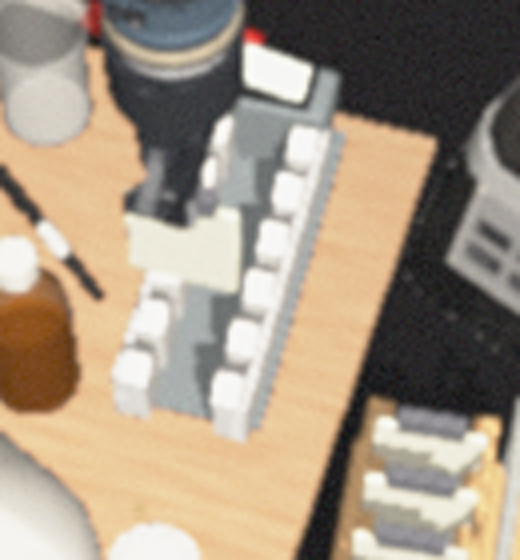

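View pics/t8.png

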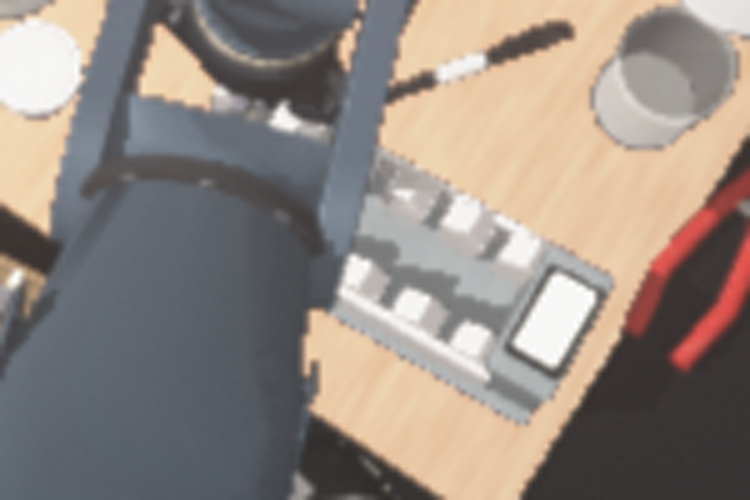

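```bash
python3 - <<'E'
from h import *
s=r.sense();t=s["ee_pos"];yaw=np.arctan2(-s["tool_rot"][0,1],s["tool_rot"][1,1])
q=[t[0],t[1],yaw]
zb=t[2]+.019-.09
B=W(q,[[-.035,.0025,zb],[.035,.0025,zb],[.035,.0025,zb+.085],[-.035,.0025,zb+.085]])
print((proj("side",B)-[255,105])*4)
# dryer teeth expected
for y in (.125,.085):
  print(y,(proj("side",W(PD,[[-.045,y,.075],[.045,y,.075]]))-[255,105])*4)
E
```

```text
[[242.04698433 293.27443245]
 [133.60460645 266.94957219]
 [126.40057517 191.09483617]
 [241.63267749 218.51546605]]
0.125 [[249.04607624 385.96757234]
 [116.57970044 353.22313147]]
0.085 [[265.44419699 334.28740913]
 [134.64692381 302.42026107]]
```

```bash
python3 -m creep '[{"x":-0.01,"y":0,"z":0.5,"spin":0},{"x":-0.01,"y":0,"z":1.0,"spin":0},{"x":-0.01,"y":0,"z":1.5,"spin":0},{"x":-0.01,"y":0,"z":2.0,"spin":0},{"x":-0.01,"y":0,"z":2.0,"spin":0}]';python3 -m creep '[{"x":0,"y":0,"z":0.25,"spin":0},{"x":0,"y":0,"z":0.5,"spin":0},{"x":0,"y":0,"z":0.75,"spin":0},{"x":0,"y":0,"z":1.0,"spin":0},{"x":0,"y":0,"z":1.0,"spin":0}]'; python3 - <<'E'
from h import *
S=vision.snapshot("side");crop(S,255,105,130,140,4,"pics/s9.png")
go(*gd(.105),.083,PD[2])
E
```

```text
t: 9.2
ee_pos: [0.6429, -0.0203, 0.1489]
tool_rot: [[-0.878, 0.479, -0.009], [0.479, 0.878, 0.002], [0.009, -0.002, -1.0]]
contact_force: [-0.4, 0.3, -0.9]
finger_gap: 0.0078
t: 9.7
ee_pos: [0.6449, -0.0222, 0.1106]
tool_rot: [[-0.877, 0.481, -0.003], [0.481, 0.877, 0.001], [0.003, -0.001, -1.0]]
contact_force: [-0.7, -1.6, -1.5]
finger_gap: 0.0081
{'u': array([-0.011,  0.002,  0.704]), 'yaw': np.float64(-28.73), 'p': array([ 0.6451, -0.0223,  0.1112]), 'dyaw': np.float64(0.03)}
```

View pics/s9.png

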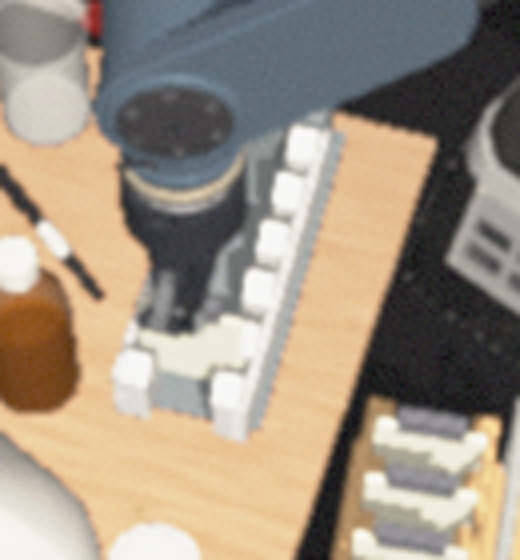

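```bash
python3 -m creep '[{"x":0,"y":0,"z":0.2,"spin":0},{"x":0,"y":0,"z":0.4,"spin":0},{"x":0,"y":0,"z":0.55,"spin":0},{"x":0,"y":0,"z":0.66,"spin":0},{"x":0,"y":0,"z":0.66,"spin":0}]'
```

```text
t: 10.25
ee_pos: [0.6465, -0.0227, 0.092]
tool_rot: [[-0.877, 0.48, 0.001], [0.48, 0.877, -0.001], [-0.002, -0.0, -1.0]]
contact_force: [-10.3, -1.8, 31.2]
finger_gap: 0.008
```

```bash
python3 -m creep '[{"x":0,"y":0,"z":-0.2,"spin":0},{"x":0,"y":0,"z":-0.2,"spin":0}]'; python3 - <<'E'
from h import *
S=vision.snapshot("side");crop(S,270,160,60,60,10,"pics/s10.png")
T=vision.snapshot("top");cv2.imwrite("pics/t10.png",T[:,:,::-1])
s=r.sense();print(s["ee_pos"],s["contact_force"],s["moment"])
E
```

```text
t: 10.45
ee_pos: [0.6464, -0.0228, 0.0951]
tool_rot: [[-0.877, 0.48, 0.001], [0.48, 0.877, -0.001], [-0.002, -0.0, -1.0]]
contact_force: [-1.5, -3.0, 0.3]
finger_gap: 0.0081
[ 0.64634742 -0.02277547  0.09380519] [-1.56305006 -2.94075786 -0.10696074] [-0.71345977  0.41366845  0.11854678]
```

View pics/s10.png

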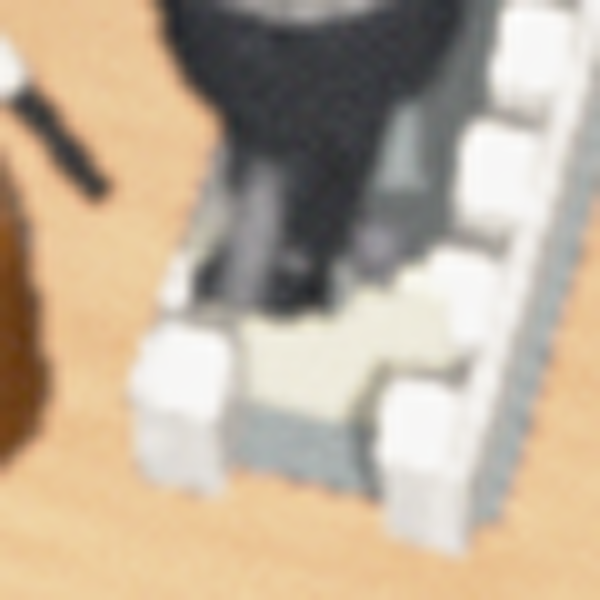

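View pics/t10.png

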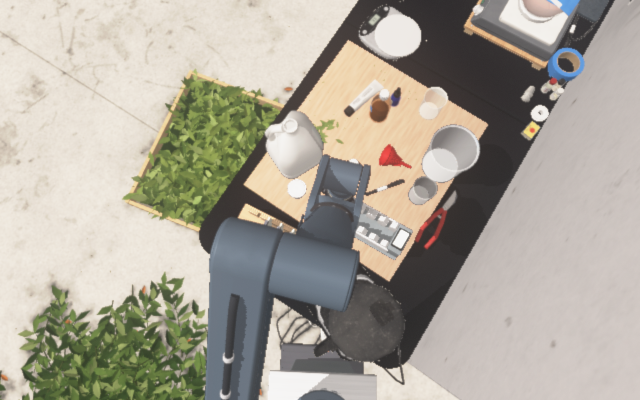

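```bash
python3 -m creep '[{"x":0,"y":0,"z":0.0,"spin":0},{"x":0,"y":0,"z":0.0,"spin":0},{"x":0,"y":0,"z":0,"spin":0},{"x":0,"y":0,"z":0,"spin":0}]' 0.3; python3 -m creep '[{"x":0,"y":0,"z":-0.4,"spin":0},{"x":0,"y":0,"z":-1.0,"spin":0},{"x":0,"y":0,"z":-1.8,"spin":0},{"x":0,"y":0,"z":-2.7,"spin":0},{"x":0,"y":0,"z":-3.4,"spin":0}]';  python3 - <<'E'
from h import *
go(*gr(.025),.23,PR[2])
E
```

```text
t: 10.95
ee_pos: [0.6463, -0.022, 0.0937]
tool_rot: [[-0.877, 0.481, -0.0], [0.481, 0.877, 0.001], [0.0, 0.001, -1.0]]
contact_force: [0.7, -0.2, 0.4]
finger_gap: 0.03
t: 11.45
ee_pos: [0.6468, -0.0222, 0.2321]
tool_rot: [[-0.877, 0.481, 0.002], [0.481, 0.877, 0.0], [-0.002, 0.001, -1.0]]
contact_force: [0.6, 0.1, 0.4]
finger_gap: 0.0302
{'u': array([4.473, 3.649, 0.05 ]), 'yaw': np.float64(-28.73), 'p': array([ 0.6468, -0.0222,  0.2321]), 'dyaw': np.float64(4.17)}
```

```bash
python3 -m creep '[{"x":0.6,"y":0.5,"z":0,"spin":-0.1},{"x":1.2,"y":1.0,"z":0,"spin":-0.2},{"x":1.8,"y":1.5,"z":0,"spin":-0.4},{"x":2.4,"y":2.0,"z":0,"spin":-0.6},{"x":3.0,"y":2.5,"z":0,"spin":-0.7}]'; python3 -m creep '[{"x":0.5,"y":0.42,"z":0,"spin":0},{"x":1.0,"y":0.84,"z":0,"spin":0},{"x":1.38,"y":1.04,"z":0,"spin":0},{"x":1.38,"y":1.04,"z":0,"spin":0}]'; python3 - <<'E'
from h import *
S=vision.snapshot("side");crop(S,255,105,130,140,4,"pics/s11.png")
T=vision.snapshot("top");crop(T,290,175,150,100,5,"pics/t11.png")
go(*gr(.025),.0834,PR[2])
E
```

```text
t: 11.95
ee_pos: [0.5885, 0.1243, 0.2301]
tool_rot: [[-0.91, 0.415, 0.0], [0.415, 0.91, 0.001], [-0.0, 0.001, -1.0]]
contact_force: [0.1, 0.2, -0.2]
finger_gap: 0.03
t: 12.35
ee_pos: [0.5543, 0.1853, 0.23]
tool_rot: [[-0.911, 0.412, -0.001], [0.412, 0.911, 0.0], [0.001, -0.0, -1.0]]
contact_force: [-0.1, -0.8, -0.2]
finger_gap: 0.03
{'u': array([0.005, 0.229, 3.67 ]), 'yaw': np.float64(-24.49), 'p': array([0.5564, 0.1834, 0.2302]), 'dyaw': np.float64(-0.06)}
```

View pics/s11.png

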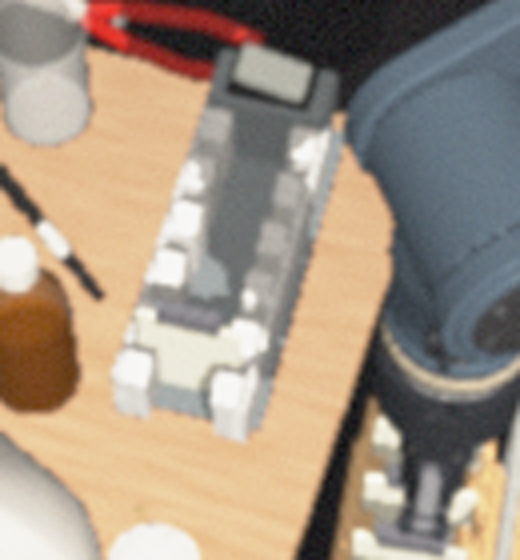

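View pics/t11.png

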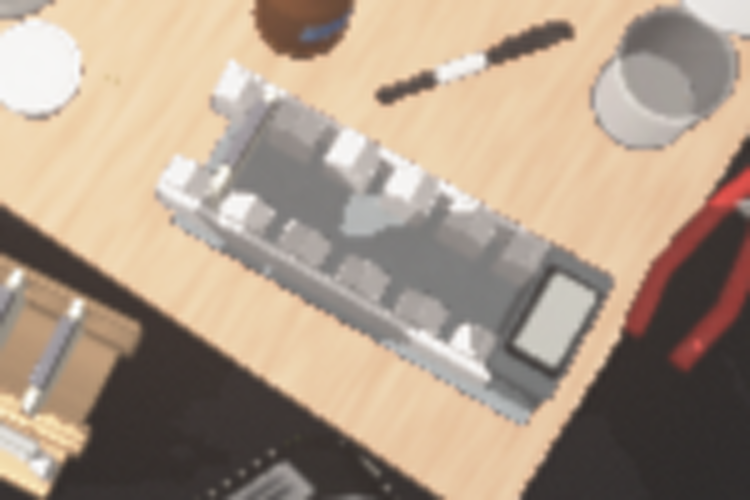

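```bash
python3 -m creep '[{"x":0,"y":0.23,"z":0.0,"spin":0},{"x":0,"y":0.23,"z":0.8,"spin":0},{"x":0,"y":0.23,"z":1.6,"spin":0},{"x":0,"y":0.23,"z":2.0,"spin":0},{"x":0,"y":0.23,"z":2.0,"spin":0}]'; python3 - <<'E'
from h import *
go(*gr(.025),.0834,PR[2])
E
```

```text
t: 12.95
ee_pos: [0.559, 0.1911, 0.1473]
tool_rot: [[-0.909, 0.417, -0.005], [0.417, 0.909, -0.001], [0.005, -0.003, -1.0]]
contact_force: [-0.5, 0.4, 0.2]
finger_gap: 0.0298
{'u': array([-0.024,  0.031,  1.598]), 'yaw': np.float64(-24.62), 'p': array([0.559 , 0.1911, 0.1473]), 'dyaw': np.float64(0.07)}
```

```bash
python3 -m creep '[{"x":0,"y":0.02,"z":0.5,"spin":0},{"x":0,"y":0.02,"z":1.0,"spin":0},{"x":0,"y":0.02,"z":1.5,"spin":0},{"x":0,"y":0.02,"z":1.66,"spin":0},{"x":0,"y":0.02,"z":1.66,"spin":0}]'; python3 -m creep '[{"x":0,"y":0,"z":0,"spin":0},{"x":0,"y":0,"z":0,"spin":0},{"x":0,"y":0,"z":0,"spin":0},{"x":0,"y":0,"z":0,"spin":0},{"x":0,"y":0,"z":0,"spin":0}]' 1; python3 -m creep '[{"x":0,"y":0,"z":-0.3,"spin":0},{"x":0,"y":0,"z":-0.8,"spin":0},{"x":0,"y":0,"z":-1.3,"spin":0},{"x":0,"y":0,"z":-1.8,"spin":0},{"x":0,"y":0,"z":-2.3,"spin":0}]';python3 -m creep '[{"x":0,"y":0,"z":-0.5,"spin":0},{"x":0,"y":0,"z":-1.0,"spin":0},{"x":0,"y":0,"z":-1.4,"spin":0},{"x":0,"y":0,"z":-1.4,"spin":0}]'; python3 - <<'E'
from h import *
S=vision.snapshot("side");cv2.imwrite("pics/s12.png",S[:,:,::-1])
go(*gd(.065),.23,PD[2])
E
```

```text
t: 13.45
ee_pos: [0.5608, 0.1925, 0.0836]
tool_rot: [[-0.909, 0.416, -0.0], [0.416, 0.909, -0.0], [0.0, -0.0, -1.0]]
contact_force: [-0.5, -1.0, 1.7]
finger_gap: 0.0297
t: 13.95
ee_pos: [0.5614, 0.1929, 0.0851]
tool_rot: [[-0.91, 0.415, 0.003], [0.415, 0.91, 0.0], [-0.003, 0.002, -1.0]]
contact_force: [0.6, -0.4, 6.0]
finger_gap: 0.0082
t: 14.45
ee_pos: [0.5597, 0.1928, 0.1769]
tool_rot: [[-0.91, 0.415, -0.001], [0.415, 0.91, 0.0], [0.001, -0.0, -1.0]]
contact_force: [0.2, -0.6, -0.5]
finger_gap: 0.0081
t: 14.85
ee_pos: [0.5615, 0.1931, 0.2346]
tool_rot: [[-0.91, 0.415, 0.005], [0.415, 0.91, 0.001], [-0.004, 0.003, -1.0]]
contact_force: [-0.3, -0.6, -0.4]
finger_gap: 0.0081
{'u': array([-4.092, -5.015,  0.076]), 'yaw': np.float64(-24.52), 'p': array([0.5605, 0.1929, 0.233 ]), 'dyaw': np.float64(-4.19)}
```

View pics/s12.png

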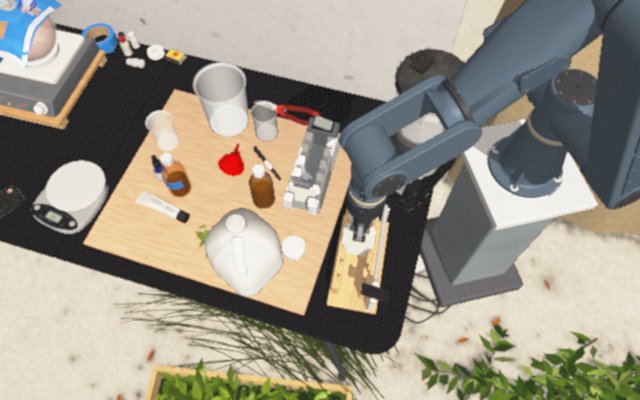

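```bash
python3 -m creep '[{"x":-0.3,"y":-0.4,"z":0,"spin":0},{"x":-0.8,"y":-1.0,"z":0,"spin":0},{"x":-1.3,"y":-1.55,"z":0,"spin":0},{"x":-1.8,"y":-2.15,"z":0,"spin":0},{"x":-2.3,"y":-2.75,"z":0,"spin":0}]';python3 -m creep '[{"x":-0.5,"y":-0.6,"z":0,"spin":0.2},{"x":-1.0,"y":-1.2,"z":0,"spin":0.4},{"x":-1.5,"y":-1.8,"z":0,"spin":0.6},{"x":-1.8,"y":-2.265,"z":0,"spin":0.7},{"x":-1.8,"y":-2.265,"z":0,"spin":0.7}]'; python3 - <<'E'
from h import *
S=vision.snapshot("side");crop(S,255,105,130,140,4,"pics/s13.png")
T=vision.snapshot("top");crop(T,290,175,150,100,5,"pics/t13.png")
go(*gd(.065),.093,PD[2])
E
```

```text
t: 15.4
ee_pos: [0.5974, 0.0536, 0.2302]
tool_rot: [[-0.91, 0.415, -0.003], [0.415, 0.91, 0.0], [0.003, -0.001, -1.0]]
contact_force: [-0.0, 0.5, -0.5]
finger_gap: 0.0081
t: 15.9
ee_pos: [0.6259, -0.0608, 0.2301]
tool_rot: [[-0.875, 0.484, -0.002], [0.484, 0.875, -0.0], [0.002, -0.001, -1.0]]
contact_force: [-0.5, -0.6, -1.1]
finger_gap: 0.0078
{'u': array([-0.034,  0.017,  3.433]), 'yaw': np.float64(-28.79), 'p': array([ 0.6251, -0.0576,  0.2303]), 'dyaw': np.float64(0.08)}
```

View pics/s13.png

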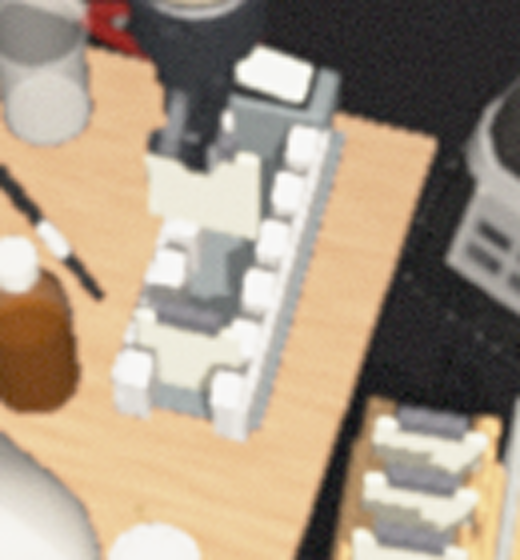

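View pics/t13.png

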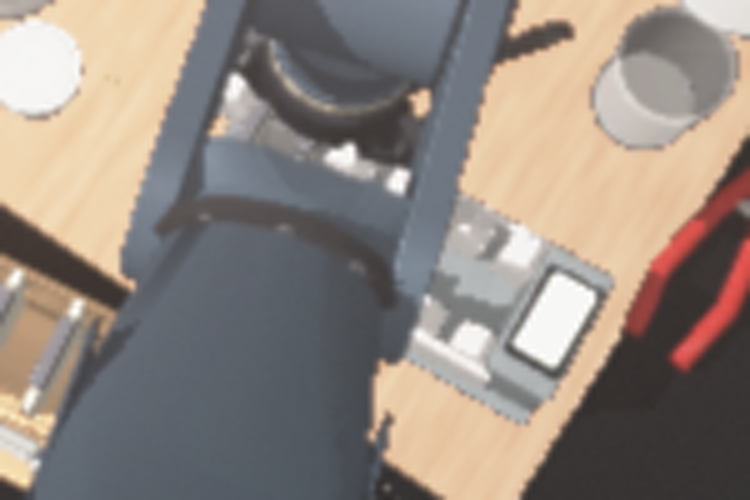

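```bash
python3 -m creep '[{"x":-0.03,"y":0.02,"z":0.5,"spin":0},{"x":-0.03,"y":0.02,"z":1.0,"spin":0},{"x":-0.03,"y":0.02,"z":1.5,"spin":0},{"x":-0.03,"y":0.02,"z":2.0,"spin":0},{"x":-0.03,"y":0.02,"z":2.3,"spin":0}]';python3 -m creep '[{"x":0,"y":0,"z":0.2,"spin":0},{"x":0,"y":0,"z":0.4,"spin":0},{"x":0,"y":0,"z":0.6,"spin":0},{"x":0,"y":0,"z":0.8,"spin":0},{"x":0,"y":0,"z":1.0,"spin":0}]'; python3 -m creep '[{"x":0,"y":0,"z":0.08,"spin":0},{"x":0,"y":0,"z":0.12,"spin":0},{"x":0,"y":0,"z":0.12,"spin":0}]'
```

```text
t: 16.5
ee_pos: [0.6261, -0.056, 0.1381]
tool_rot: [[-0.878, 0.478, -0.004], [0.478, 0.878, 0.0], [0.003, -0.001, -1.0]]
contact_force: [-1.2, -1.0, 4.4]
finger_gap: 0.0078
t: 17.0
ee_pos: [0.6277, -0.058, 0.0995]
tool_rot: [[-0.877, 0.48, 0.0], [0.48, 0.877, -0.001], [-0.001, -0.0, -1.0]]
contact_force: [-1.6, -4.5, 0.1]
finger_gap: 0.0084
t: 17.3
ee_pos: [0.6271, -0.0578, 0.0945]
tool_rot: [[-0.877, 0.481, -0.001], [0.481, 0.877, 0.0], [0.001, -0.001, -1.0]]
contact_force: [-1.1, -3.1, -2.8]
finger_gap: 0.0081
```

```bash
python3 -m creep '[{"x":0,"y":0,"z":0.06,"spin":0},{"x":0,"y":0,"z":0.06,"spin":0}]'; python3 -m creep '[{"x":0,"y":0,"z":0.0,"spin":0},{"x":0,"y":0,"z":0.0,"spin":0},{"x":0,"y":0,"z":0,"spin":0},{"x":0,"y":0,"z":0,"spin":0}]' 0.3; python3 -m creep '[{"x":0,"y":0,"z":-0.4,"spin":0},{"x":0,"y":0,"z":-1.0,"spin":0},{"x":0,"y":0,"z":-1.8,"spin":0},{"x":0,"y":0,"z":-2.7,"spin":0},{"x":0,"y":0,"z":-3.4,"spin":0}]';  python3 - <<'E'
from h import *
go(*gr(-.015),.23,PR[2])
E
```

```text
t: 17.5
ee_pos: [0.6274, -0.0579, 0.0925]
tool_rot: [[-0.877, 0.48, -0.0], [0.48, 0.877, -0.0], [0.0, -0.0, -1.0]]
contact_force: [-3.5, -4.2, -0.7]
finger_gap: 0.0078
t: 17.9
ee_pos: [0.628, -0.0572, 0.0927]
tool_rot: [[-0.877, 0.481, 0.001], [0.481, 0.877, 0.001], [-0.0, 0.001, -1.0]]
contact_force: [0.4, -0.3, 0.5]
finger_gap: 0.0298
t: 18.4
ee_pos: [0.6282, -0.0575, 0.2307]
tool_rot: [[-0.877, 0.481, 0.002], [0.481, 0.877, 0.0], [-0.002, 0.001, -1.0]]
contact_force: [-0.1, 0.4, -0.1]
finger_gap: 0.0301
{'u': array([4.415, 3.647, 0.013]), 'yaw': np.float64(-28.73), 'p': array([ 0.6282, -0.0575,  0.2307]), 'dyaw': np.float64(4.18)}
```

```bash
python3 -m creep '[{"x":0.6,"y":0.5,"z":0,"spin":0},{"x":1.2,"y":1.0,"z":0,"spin":0},{"x":1.8,"y":1.5,"z":0,"spin":0},{"x":2.4,"y":2.0,"z":0,"spin":0},{"x":3.0,"y":2.5,"z":0,"spin":0}]'; python3 -m creep '[{"x":0.5,"y":0.42,"z":0,"spin":-0.3},{"x":1.0,"y":0.84,"z":0,"spin":-0.6},{"x":1.42,"y":1.15,"z":0,"spin":-0.7},{"x":1.42,"y":1.15,"z":0,"spin":-0.7},{"x":1.42,"y":1.15,"z":0,"spin":-0.7}]'; python3 - <<'E'
from h import *
S=vision.snapshot("side");crop(S,255,105,130,140,4,"pics/s14.png")
T=vision.snapshot("top");crop(T,290,175,150,100,5,"pics/t14.png")
go(*gr(-.015),.0834,PR[2])
E
```

```text
t: 18.9
ee_pos: [0.5699, 0.0891, 0.2287]
tool_rot: [[-0.877, 0.481, 0.001], [0.481, 0.877, 0.001], [-0.0, 0.001, -1.0]]
contact_force: [0.7, 0.6, 0.4]
finger_gap: 0.0297
t: 19.4
ee_pos: [0.5428, 0.1557, 0.2287]
tool_rot: [[-0.91, 0.414, 0.001], [0.414, 0.91, -0.0], [-0.001, 0.0, -1.0]]
contact_force: [0.5, -0.0, -0.4]
finger_gap: 0.0302
{'u': array([0.005, 0.015, 3.63 ]), 'yaw': np.float64(-24.57), 'p': array([0.5433, 0.1548, 0.2286]), 'dyaw': np.float64(0.01)}
```

View pics/s14.png

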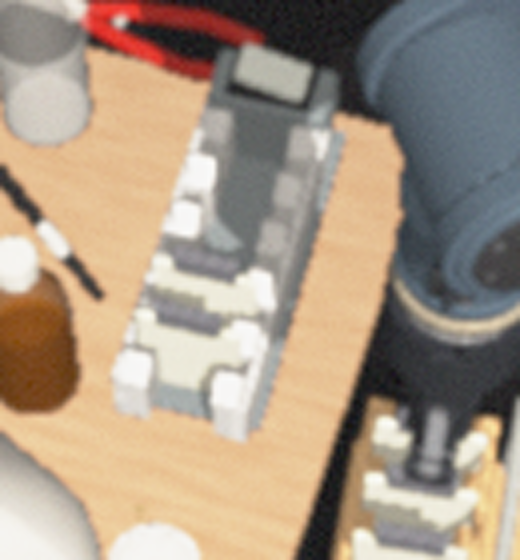

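View pics/t14.png

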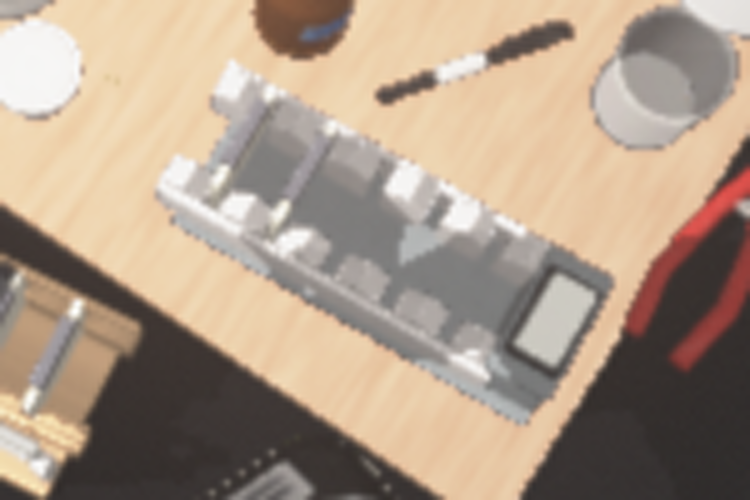

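```bash
python3 -m creep '[{"x":0,"y":0.01,"z":0.8,"spin":0},{"x":0,"y":0.01,"z":1.6,"spin":0},{"x":0,"y":0.01,"z":2.0,"spin":0},{"x":0,"y":0.01,"z":2.5,"spin":0},{"x":0,"y":0.01,"z":3.0,"spin":0}]'; python3 -m creep '[{"x":0,"y":0,"z":0.3,"spin":0},{"x":0,"y":0,"z":0.62,"spin":0},{"x":0,"y":0,"z":0.62,"spin":0},{"x":0,"y":0,"z":0.62,"spin":0}]'; python3 - <<'E'
from h import *
go(*gr(-.015),.0834,PR[2])
for a,b in [((270,95),(220,185)),((328,130),(280,215))]:
    m=(onz("top",np.array(a)/5+[290,175],.103)+onz("top",np.array(b)/5+[290,175],.103))/2; print(m)
print(gd(.105),gd(.065))
E
```

```text
t: 20.0
ee_pos: [0.5438, 0.1545, 0.1077]
tool_rot: [[-0.909, 0.417, 0.001], [0.417, 0.909, -0.0], [-0.001, 0.0, -1.0]]
contact_force: [0.2, 0.9, 0.5]
finger_gap: 0.0296
t: 20.4
ee_pos: [0.5433, 0.1555, 0.0839]
tool_rot: [[-0.91, 0.415, 0.0], [0.415, 0.91, 0.0], [-0.0, 0.0, -1.0]]
contact_force: [0.1, -0.4, -0.3]
finger_gap: 0.0299
{'u': array([-0.006, -0.001,  0.012]), 'yaw': np.float64(-24.55), 'p': array([0.5433, 0.1555, 0.0839]), 'dyaw': np.float64(-0.0)}
[ 0.64093569 -0.0242576   0.103     ]
[ 0.6229465  -0.05964262  0.103     ]
[ 0.6454318  -0.02240422] [ 0.62621969 -0.05748832]
```

```bash
echo 'PD=[.5943,-.1158,-.501]' >> h.py; python3 -m creep '[{"x":0,"y":0,"z":0,"spin":0},{"x":0,"y":0,"z":0,"spin":0},{"x":0,"y":0,"z":0,"spin":0},{"x":0,"y":0,"z":0,"spin":0},{"x":0,"y":0,"z":0,"spin":0}]' 1; python3 -m creep '[{"x":0,"y":0,"z":-0.3,"spin":0},{"x":0,"y":0,"z":-0.8,"spin":0},{"x":0,"y":0,"z":-1.3,"spin":0},{"x":0,"y":0,"z":-1.8,"spin":0},{"x":0,"y":0,"z":-2.3,"spin":0}]';python3 -m creep '[{"x":0,"y":0,"z":-0.5,"spin":0},{"x":0,"y":0,"z":-1.0,"spin":0},{"x":0,"y":0,"z":-1.4,"spin":0},{"x":0,"y":0,"z":-1.4,"spin":0},{"x":0,"y":0,"z":-1.4,"spin":0}]'; python3 - <<'E'
from h import *
go(*gd(.025),.23,PD[2])
E
```

```text
t: 20.9
ee_pos: [0.5438, 0.1559, 0.0847]
tool_rot: [[-0.91, 0.415, 0.002], [0.415, 0.91, 0.0], [-0.002, 0.001, -1.0]]
contact_force: [1.1, 0.4, 5.9]
finger_gap: 0.0081
t: 21.4
ee_pos: [0.5422, 0.1557, 0.1767]
tool_rot: [[-0.91, 0.415, -0.001], [0.415, 0.91, -0.0], [0.001, -0.001, -1.0]]
contact_force: [0.3, 0.6, -1.6]
finger_gap: 0.0078
t: 21.9
ee_pos: [0.5423, 0.1556, 0.2317]
tool_rot: [[-0.91, 0.415, -0.0], [0.415, 0.91, -0.0], [0.0, -0.0, -1.0]]
contact_force: [0.2, 0.1, -0.8]
finger_gap: 0.0081
{'u': array([-4.044, -5.012,  0.041]), 'yaw': np.float64(-24.52), 'p': array([0.5423, 0.1556, 0.2317]), 'dyaw': np.float64(-4.18)}
```

```bash
python3 -m creep '[{"x":-0.3,"y":-0.4,"z":0,"spin":0},{"x":-0.8,"y":-1.0,"z":0,"spin":0},{"x":-1.3,"y":-1.55,"z":0,"spin":0},{"x":-1.8,"y":-2.15,"z":0,"spin":0},{"x":-2.3,"y":-2.75,"z":0,"spin":0}]';python3 -m creep '[{"x":-0.5,"y":-0.6,"z":0,"spin":0.2},{"x":-1.0,"y":-1.2,"z":0,"spin":0.4},{"x":-1.5,"y":-1.8,"z":0,"spin":0.6},{"x":-1.745,"y":-2.26,"z":0,"spin":0.7},{"x":-1.745,"y":-2.26,"z":0,"spin":0.7}]'; python3 - <<'E'
from h import *
S=vision.snapshot("side");crop(S,255,105,130,140,4,"pics/s15.png")
go(*gd(.025),.0925,PD[2])
E
```

```text
t: 22.4
ee_pos: [0.58, 0.0165, 0.23]
tool_rot: [[-0.91, 0.415, -0.004], [0.415, 0.91, 0.001], [0.003, -0.001, -1.0]]
contact_force: [-0.4, 0.2, -0.3]
finger_gap: 0.0079
t: 22.9
ee_pos: [0.6065, -0.0966, 0.2299]
tool_rot: [[-0.875, 0.484, -0.003], [0.484, 0.875, -0.0], [0.002, -0.001, -1.0]]
contact_force: [-0.5, 0.8, -0.9]
finger_gap: 0.008
{'u': array([-0.009,  0.023,  3.435]), 'yaw': np.float64(-28.86), 'p': array([ 0.606 , -0.0947,  0.2299]), 'dyaw': np.float64(0.16)}
```

View pics/s15.png

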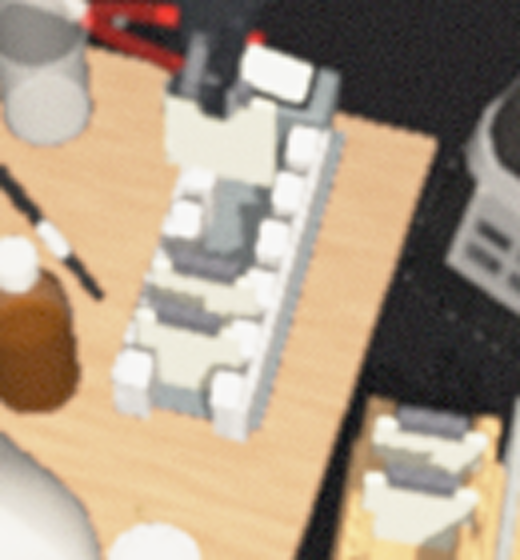

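Dryer unmoved, plate centred over the third bay. Lower.

```bash
python3 -m creep '[{"x":-0.01,"y":0.02,"z":0.5,"spin":0},{"x":-0.01,"y":0.02,"z":1.0,"spin":0},{"x":-0.01,"y":0.02,"z":1.5,"spin":0},{"x":-0.01,"y":0.02,"z":2.0,"spin":0},{"x":-0.01,"y":0.02,"z":2.3,"spin":0}]';python3 -m creep '[{"x":0,"y":0,"z":0.2,"spin":0},{"x":0,"y":0,"z":0.4,"spin":0},{"x":0,"y":0,"z":0.6,"spin":0},{"x":0,"y":0,"z":0.8,"spin":0},{"x":0,"y":0,"z":1.0,"spin":0}]'; python3 -m creep '[{"x":0,"y":0,"z":0.08,"spin":0},{"x":0,"y":0,"z":0.15,"spin":0},{"x":0,"y":0,"z":0.15,"spin":0}]'
```

```text
t: 23.45
ee_pos: [0.606, -0.0916, 0.1377]
tool_rot: [[-0.878, 0.479, -0.004], [0.479, 0.878, 0.001], [0.004, -0.001, -1.0]]
contact_force: [-1.5, -1.3, 2.6]
finger_gap: 0.0079
t: 23.95
ee_pos: [0.6078, -0.0933, 0.0994]
tool_rot: [[-0.877, 0.481, 0.001], [0.481, 0.877, -0.0], [-0.001, 0.0, -1.0]]
contact_force: [-0.3, -1.6, -0.8]
finger_gap: 0.0078
t: 24.25
ee_pos: [0.6075, -0.0932, 0.0933]
tool_rot: [[-0.877, 0.481, -0.001], [0.481, 0.877, 0.0], [0.001, -0.0, -1.0]]
contact_force: [-0.7, -1.2, -1.3]
finger_gap: 0.008
```

```bash
python3 -m creep '[{"x":0,"y":0,"z":0.03,"spin":0},{"x":0,"y":0,"z":0.03,"spin":0}]'; python3 -m creep '[{"x":0,"y":0,"z":0.0,"spin":0},{"x":0,"y":0,"z":0.0,"spin":0},{"x":0,"y":0,"z":0,"spin":0},{"x":0,"y":0,"z":0,"spin":0}]' 0.3; python3 -m creep '[{"x":0,"y":0,"z":-0.4,"spin":0},{"x":0,"y":0,"z":-1.0,"spin":0},{"x":0,"y":0,"z":-1.8,"spin":0},{"x":0,"y":0,"z":-2.7,"spin":0},{"x":0,"y":0,"z":-3.4,"spin":0}]';  python3 - <<'E'
from h import *
go(*gr(-.055),.23,PR[2])
E
```

```text
t: 24.45
ee_pos: [0.6077, -0.0933, 0.0926]
tool_rot: [[-0.877, 0.481, 0.0], [0.481, 0.877, -0.0], [-0.0, -0.0, -1.0]]
contact_force: [-0.6, -0.5, -1.2]
finger_gap: 0.008
t: 24.85
ee_pos: [0.6079, -0.0932, 0.0927]
tool_rot: [[-0.877, 0.481, 0.001], [0.481, 0.877, -0.0], [-0.001, 0.0, -1.0]]
contact_force: [-0.1, -0.3, -0.4]
finger_gap: 0.0299
t: 25.35
ee_pos: [0.6081, -0.0933, 0.2307]
tool_rot: [[-0.877, 0.481, 0.002], [0.481, 0.877, -0.001], [-0.002, 0.001, -1.0]]
contact_force: [0.6, 0.1, 0.2]
finger_gap: 0.0299
{'u': array([4.334, 3.678, 0.011]), 'yaw': np.float64(-28.73), 'p': array([ 0.6081, -0.0933,  0.2307]), 'dyaw': np.float64(4.17)}
```

```bash
python3 -m creep '[{"x":0.6,"y":0.5,"z":0,"spin":0},{"x":1.2,"y":1.0,"z":0,"spin":0},{"x":1.8,"y":1.5,"z":0,"spin":0},{"x":2.4,"y":2.0,"z":0,"spin":0},{"x":3.0,"y":2.5,"z":0,"spin":0}]'; python3 -m creep '[{"x":0.5,"y":0.42,"z":0,"spin":-0.3},{"x":1.0,"y":0.84,"z":0,"spin":-0.6},{"x":1.33,"y":1.18,"z":0,"spin":-0.7},{"x":1.33,"y":1.18,"z":0,"spin":-0.7},{"x":1.33,"y":1.18,"z":0,"spin":-0.7}]'; python3 - <<'E'
from h import *
S=vision.snapshot("side");crop(S,255,105,130,140,4,"pics/s16.png")
T=vision.snapshot("top");crop(T,290,175,150,100,5,"pics/t16.png")
go(*gr(-.055),.0834,PR[2])
E
```

```text
t: 25.85
ee_pos: [0.5499, 0.0532, 0.2287]
tool_rot: [[-0.877, 0.481, 0.0], [0.481, 0.877, 0.0], [-0.0, 0.0, -1.0]]
contact_force: [1.6, -0.2, 0.5]
finger_gap: 0.0301
t: 26.35
ee_pos: [0.5267, 0.1191, 0.2287]
tool_rot: [[-0.91, 0.414, 0.001], [0.414, 0.91, -0.0], [-0.001, -0.0, -1.0]]
contact_force: [-0.0, -1.0, -0.2]
finger_gap: 0.0301
{'u': array([0.013, 0.013, 3.63 ]), 'yaw': np.float64(-24.57), 'p': array([0.527 , 0.1183, 0.2286]), 'dyaw': np.float64(0.01)}
```

View pics/s16.png

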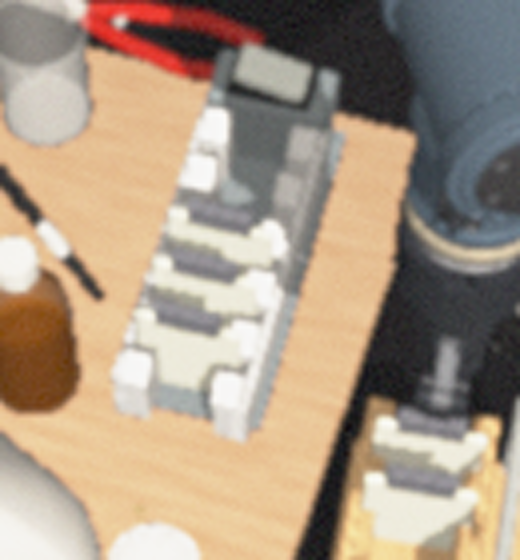

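View pics/t16.png

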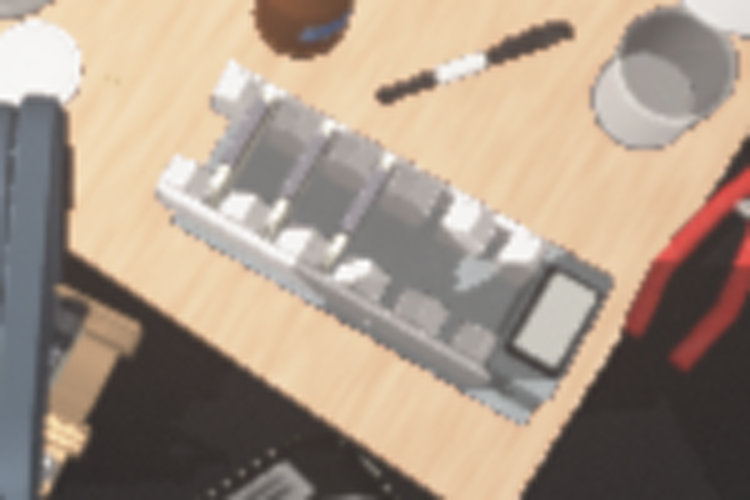

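Three in. Fourth grasp.

```bash
python3 -m creep '[{"x":0.01,"y":0.01,"z":0.8,"spin":0},{"x":0.01,"y":0.01,"z":1.6,"spin":0},{"x":0.01,"y":0.01,"z":2.0,"spin":0},{"x":0.01,"y":0.01,"z":2.5,"spin":0},{"x":0.01,"y":0.01,"z":3.0,"spin":0}]'; python3 -m creep '[{"x":0,"y":0,"z":0.3,"spin":0},{"x":0,"y":0,"z":0.62,"spin":0},{"x":0,"y":0,"z":0.62,"spin":0},{"x":0,"y":0,"z":0.62,"spin":0}]'; python3 -m creep '[{"x":0,"y":0,"z":0,"spin":0},{"x":0,"y":0,"z":0,"spin":0},{"x":0,"y":0,"z":0,"spin":0},{"x":0,"y":0,"z":0,"spin":0},{"x":0,"y":0,"z":0,"spin":0}]' 1; python3 -m creep '[{"x":0,"y":0,"z":-0.3,"spin":0},{"x":0,"y":0,"z":-0.8,"spin":0},{"x":0,"y":0,"z":-1.3,"spin":0},{"x":0,"y":0,"z":-1.8,"spin":0},{"x":0,"y":0,"z":-2.3,"spin":0}]';python3 -m creep '[{"x":0,"y":0,"z":-0.5,"spin":0},{"x":0,"y":0,"z":-1.0,"spin":0},{"x":0,"y":0,"z":-1.4,"spin":0},{"x":0,"y":0,"z":-1.4,"spin":0},{"x":0,"y":0,"z":-1.4,"spin":0}]'; python3 - <<'E'
from h import *
S=vision.snapshot("side");cv2.imwrite("pics/s17.png",S[:,:,::-1])
go(*gd(-.015),.23,PD[2])
E
```

```text
t: 26.95
ee_pos: [0.5271, 0.1184, 0.1077]
tool_rot: [[-0.909, 0.417, 0.001], [0.417, 0.909, -0.0], [-0.001, 0.0, -1.0]]
contact_force: [0.0, 0.2, -0.6]
finger_gap: 0.0302
t: 27.35
ee_pos: [0.5267, 0.1194, 0.0838]
tool_rot: [[-0.91, 0.415, 0.0], [0.415, 0.91, -0.0], [-0.0, 0.0, -1.0]]
contact_force: [-0.2, 0.8, 1.2]
finger_gap: 0.03
t: 27.85
ee_pos: [0.5272, 0.1197, 0.0847]
tool_rot: [[-0.91, 0.415, 0.002], [0.415, 0.91, 0.0], [-0.002, 0.001, -1.0]]
contact_force: [-0.3, -1.0, 6.0]
finger_gap: 0.0081
t: 28.35
ee_pos: [0.5256, 0.1196, 0.1768]
tool_rot: [[-0.91, 0.415, -0.001], [0.415, 0.91, -0.0], [0.001, -0.0, -1.0]]
contact_force: [0.3, -0.2, -1.6]
finger_gap: 0.008
t: 28.85
ee_pos: [0.5258, 0.1196, 0.2317]
tool_rot: [[-0.91, 0.415, -0.0], [0.415, 0.91, -0.0], [0.0, -0.0, -1.0]]
contact_force: [-0.5, 1.2, -1.9]
finger_gap: 0.0081
{'u': array([-3.982, -5.013,  0.024]), 'yaw': np.float64(-24.52), 'p': array([0.5254, 0.1196, 0.2311]), 'dyaw': np.float64(-4.18)}
```

View pics/s17.png

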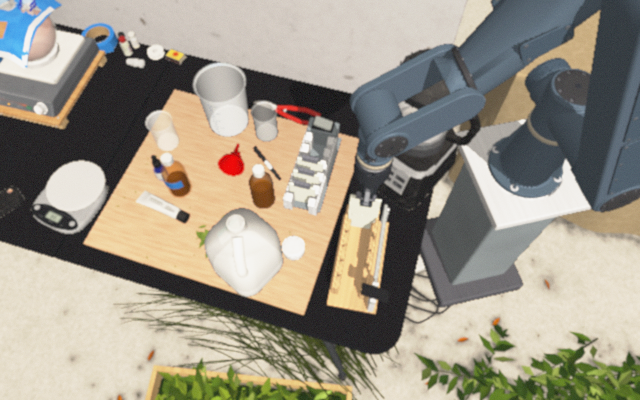

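```bash
python3 -m creep '[{"x":-0.3,"y":-0.4,"z":0,"spin":0},{"x":-0.8,"y":-1.0,"z":0,"spin":0},{"x":-1.3,"y":-1.55,"z":0,"spin":0},{"x":-1.8,"y":-2.15,"z":0,"spin":0},{"x":-2.3,"y":-2.75,"z":0,"spin":0}]';python3 -m creep '[{"x":-0.5,"y":-0.6,"z":0,"spin":0.2},{"x":-1.0,"y":-1.2,"z":0,"spin":0.4},{"x":-1.5,"y":-1.8,"z":0,"spin":0.6},{"x":-1.69,"y":-2.25,"z":0,"spin":0.68},{"x":-1.69,"y":-2.25,"z":0,"spin":0.68}]'; python3 - <<'E'
from h import *
S=vision.snapshot("side");crop(S,255,105,130,140,4,"pics/s18.png")
cv2.imwrite("pics/s18f.png",S[:,:,::-1])
go(*gd(-.015),.0925,PD[2])
s=r.sense();print(s["qpos"])
E
```

```text
t: 29.4
ee_pos: [0.5636, -0.0196, 0.2301]
tool_rot: [[-0.91, 0.415, -0.003], [0.415, 0.91, 0.001], [0.003, -0.001, -1.0]]
contact_force: [0.4, -0.3, -1.5]
finger_gap: 0.0077
t: 29.9
ee_pos: [0.588, -0.1312, 0.2299]
tool_rot: [[-0.876, 0.482, -0.002], [0.482, 0.876, 0.0], [0.002, -0.001, -1.0]]
contact_force: [-0.4, -0.1, -1.0]
finger_gap: 0.0079
{'u': array([4.000e-03, 3.000e-03, 3.438e+00]), 'yaw': np.float64(-28.74), 'p': array([ 0.5876, -0.1294,  0.23  ]), 'dyaw': np.float64(0.03)}
[-2.30552841e+01  2.85710079e+01  8.54909504e+01  1.91851447e-02
  6.61338459e+01 -8.43252712e+01]
```

View pics/s18.png

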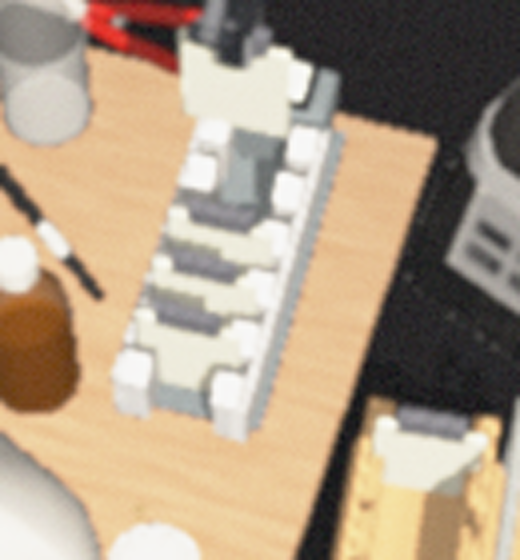

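View pics/s18f.png

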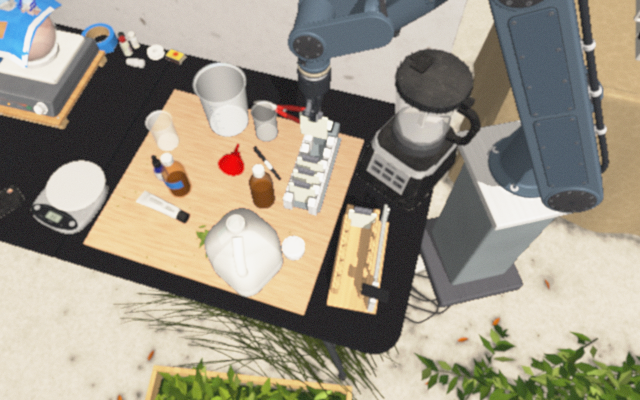

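```bash
python3 -m creep '[{"x":0,"y":0,"z":0.5,"spin":0},{"x":0,"y":0,"z":1.0,"spin":0},{"x":0,"y":0,"z":1.5,"spin":0},{"x":0,"y":0,"z":2.0,"spin":0},{"x":0,"y":0,"z":2.3,"spin":0}]';python3 -m creep '[{"x":0,"y":0,"z":0.2,"spin":0},{"x":0,"y":0,"z":0.4,"spin":0},{"x":0,"y":0,"z":0.6,"spin":0},{"x":0,"y":0,"z":0.8,"spin":0},{"x":0,"y":0,"z":1.0,"spin":0}]'; python3 -m creep '[{"x":0,"y":0,"z":0.08,"spin":0},{"x":0,"y":0,"z":0.15,"spin":0},{"x":0,"y":0,"z":0.15,"spin":0}]'
```

```text
t: 30.45
ee_pos: [0.587, -0.1267, 0.1377]
tool_rot: [[-0.879, 0.477, -0.004], [0.477, 0.879, 0.002], [0.004, -0.0, -1.0]]
contact_force: [-1.8, -0.6, 2.4]
finger_gap: 0.0078
t: 30.95
ee_pos: [0.5887, -0.1286, 0.0994]
tool_rot: [[-0.878, 0.479, 0.001], [0.479, 0.878, 0.0], [-0.001, 0.0, -1.0]]
contact_force: [0.2, -0.0, -0.8]
finger_gap: 0.0081
t: 31.25
ee_pos: [0.5884, -0.1286, 0.0934]
tool_rot: [[-0.878, 0.479, -0.0], [0.479, 0.878, 0.0], [0.0, 0.0, -1.0]]
contact_force: [-0.7, 0.2, 0.4]
finger_gap: 0.0082
```

```bash
python3 -m creep '[{"x":0,"y":0,"z":0.03,"spin":0},{"x":0,"y":0,"z":0.03,"spin":0}]'; python3 -m creep '[{"x":0,"y":0,"z":0.0,"spin":0},{"x":0,"y":0,"z":0.0,"spin":0},{"x":0,"y":0,"z":0,"spin":0},{"x":0,"y":0,"z":0,"spin":0}]' 0.3; python3 -m creep '[{"x":0,"y":0,"z":-0.4,"spin":0},{"x":0,"y":0,"z":-1.0,"spin":0},{"x":0,"y":0,"z":-1.8,"spin":0},{"x":0,"y":0,"z":-2.7,"spin":0},{"x":0,"y":0,"z":-3.4,"spin":0}]';  python3 - <<'E'
from h import *
go(*gr(-.095),.23,PR[2])
E
```

```text
t: 31.45
ee_pos: [0.5886, -0.1287, 0.0927]
tool_rot: [[-0.878, 0.479, 0.0], [0.479, 0.878, -0.0], [-0.0, 0.0, -1.0]]
contact_force: [-0.1, -0.7, -0.8]
finger_gap: 0.0082
t: 31.85
ee_pos: [0.5886, -0.1287, 0.0927]
tool_rot: [[-0.878, 0.479, 0.0], [0.479, 0.878, -0.0], [-0.0, 0.0, -1.0]]
contact_force: [-0.3, -0.6, 0.1]
finger_gap: 0.0298
t: 32.35
ee_pos: [0.5889, -0.1288, 0.2306]
tool_rot: [[-0.878, 0.479, 0.002], [0.479, 0.878, -0.001], [-0.002, 0.0, -1.0]]
contact_force: [0.6, 0.1, -0.3]
finger_gap: 0.0299
{'u': array([4.257, 3.698, 0.009]), 'yaw': np.float64(-28.6), 'p': array([ 0.5889, -0.1288,  0.2306]), 'dyaw': np.float64(4.05)}
```

```bash
python3 -m creep '[{"x":0.6,"y":0.5,"z":0,"spin":0},{"x":1.2,"y":1.0,"z":0,"spin":0},{"x":1.8,"y":1.5,"z":0,"spin":0},{"x":2.4,"y":2.0,"z":0,"spin":0},{"x":3.0,"y":2.5,"z":0,"spin":0}]'; python3 -m creep '[{"x":0.5,"y":0.42,"z":0,"spin":-0.3},{"x":1.0,"y":0.84,"z":0,"spin":-0.6},{"x":1.26,"y":1.2,"z":0,"spin":-0.68},{"x":1.26,"y":1.2,"z":0,"spin":-0.68},{"x":1.26,"y":1.2,"z":0,"spin":-0.68}]'; python3 - <<'E'
from h import *
S=vision.snapshot("side");crop(S,255,105,130,140,4,"pics/s19.png")
T=vision.snapshot("top");crop(T,290,175,150,100,5,"pics/t19.png")
go(*gr(-.095),.0834,PR[2])
E
```

```text
t: 32.85
ee_pos: [0.5304, 0.0177, 0.2287]
tool_rot: [[-0.878, 0.479, 0.0], [0.479, 0.878, 0.0], [-0.0, 0.0, -1.0]]
contact_force: [-0.2, 1.1, -0.3]
finger_gap: 0.0295
t: 33.35
ee_pos: [0.5099, 0.0829, 0.2287]
tool_rot: [[-0.91, 0.414, 0.001], [0.414, 0.91, -0.001], [-0.001, -0.0, -1.0]]
contact_force: [0.0, -0.8, -0.3]
finger_gap: 0.0297
{'u': array([0.005, 0.011, 3.629]), 'yaw': np.float64(-24.57), 'p': array([0.5101, 0.0822, 0.2286]), 'dyaw': np.float64(0.01)}
```

View pics/s19.png

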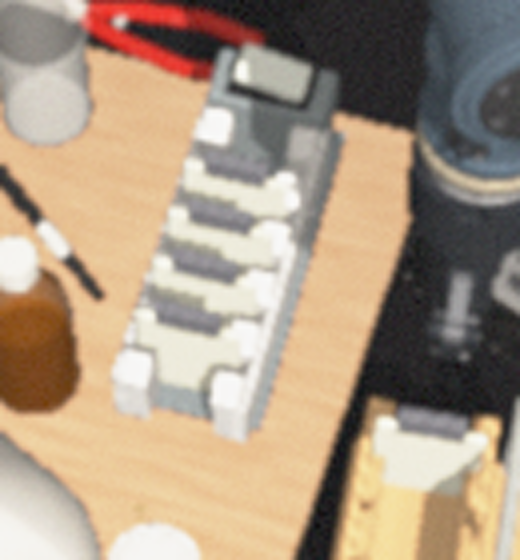

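View pics/t19.png

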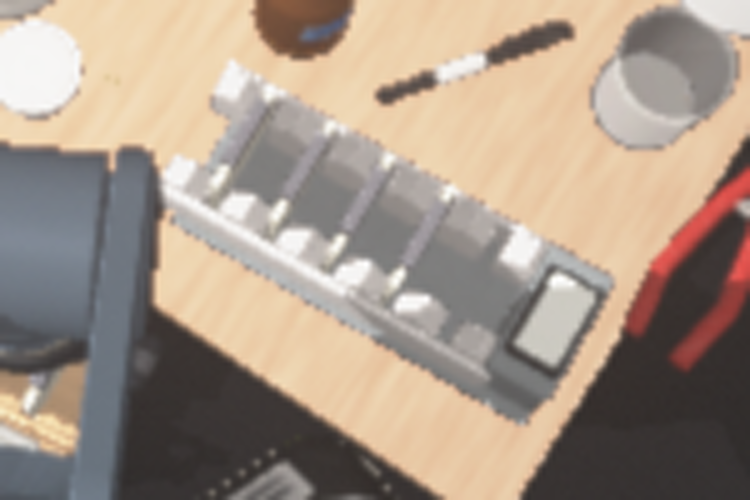

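```bash
python3 -m creep '[{"x":0.01,"y":0.01,"z":0.8,"spin":0},{"x":0.01,"y":0.01,"z":1.6,"spin":0},{"x":0.01,"y":0.01,"z":2.0,"spin":0},{"x":0.01,"y":0.01,"z":2.5,"spin":0},{"x":0.01,"y":0.01,"z":3.0,"spin":0}]'; python3 -m creep '[{"x":0,"y":0,"z":0.3,"spin":0},{"x":0,"y":0,"z":0.62,"spin":0},{"x":0,"y":0,"z":0.62,"spin":0},{"x":0,"y":0,"z":0.62,"spin":0}]'; python3 -m creep '[{"x":0,"y":0,"z":0,"spin":0},{"x":0,"y":0,"z":0,"spin":0},{"x":0,"y":0,"z":0,"spin":0},{"x":0,"y":0,"z":0,"spin":0},{"x":0,"y":0,"z":0,"spin":0}]' 1; python3 -m creep '[{"x":0,"y":0,"z":-0.3,"spin":0},{"x":0,"y":0,"z":-0.8,"spin":0},{"x":0,"y":0,"z":-1.3,"spin":0},{"x":0,"y":0,"z":-1.8,"spin":0},{"x":0,"y":0,"z":-2.3,"spin":0}]';python3 -m creep '[{"x":0,"y":0,"z":-0.5,"spin":0},{"x":0,"y":0,"z":-1.0,"spin":0},{"x":0,"y":0,"z":-1.4,"spin":0},{"x":0,"y":0,"z":-1.4,"spin":0},{"x":0,"y":0,"z":-1.4,"spin":0}]'; python3 - <<'E'
from h import *
go(*gd(-.055),.23,PD[2])
E
```

```text
t: 33.95
ee_pos: [0.5102, 0.0823, 0.1077]
tool_rot: [[-0.909, 0.417, 0.001], [0.417, 0.909, -0.0], [-0.001, 0.0, -1.0]]
contact_force: [0.5, -0.5, -1.0]
finger_gap: 0.0297
t: 34.35
ee_pos: [0.5099, 0.083, 0.0838]
tool_rot: [[-0.909, 0.416, 0.0], [0.416, 0.909, -0.0], [-0.0, -0.0, -1.0]]
contact_force: [0.1, 0.2, 0.4]
finger_gap: 0.0297
t: 34.85
ee_pos: [0.5104, 0.0834, 0.0847]
tool_rot: [[-0.91, 0.415, 0.002], [0.415, 0.91, -0.0], [-0.002, 0.001, -1.0]]
contact_force: [-0.4, -0.3, 5.7]
finger_gap: 0.008
t: 35.35
ee_pos: [0.5089, 0.0836, 0.1769]
tool_rot: [[-0.91, 0.415, -0.001], [0.415, 0.91, 0.0], [0.001, -0.0, -1.0]]
contact_force: [0.7, -0.2, -0.2]
finger_gap: 0.008
t: 35.85
ee_pos: [0.509, 0.0835, 0.2318]
tool_rot: [[-0.91, 0.415, -0.0], [0.415, 0.91, -0.0], [0.0, -0.0, -1.0]]
contact_force: [0.2, -0.2, -0.7]
finger_gap: 0.0079
{'u': array([-3.907, -5.02 ,  0.044]), 'yaw': np.float64(-24.52), 'p': array([0.509 , 0.0835, 0.2318]), 'dyaw': np.float64(-4.19)}
```

```bash
python3 -m creep '[{"x":-0.3,"y":-0.4,"z":0,"spin":0},{"x":-0.8,"y":-1.0,"z":0,"spin":0},{"x":-1.3,"y":-1.55,"z":0,"spin":0},{"x":-1.8,"y":-2.15,"z":0,"spin":0},{"x":-2.3,"y":-2.75,"z":0,"spin":0}]';python3 -m creep '[{"x":-0.5,"y":-0.6,"z":0,"spin":0.2},{"x":-1.0,"y":-1.2,"z":0,"spin":0.4},{"x":-1.5,"y":-1.8,"z":0,"spin":0.6},{"x":-1.61,"y":-2.25,"z":0,"spin":0.68},{"x":-1.61,"y":-2.25,"z":0,"spin":0.68}]'; python3 - <<'E'
from h import *
S=vision.snapshot("side");crop(S,255,85,130,140,4,"pics/s20.png")
T=vision.snapshot("top");crop(T,290,175,150,100,5,"pics/t20.png")
go(*gd(-.055),.0925,PD[2])
E
```

```text
t: 36.35
ee_pos: [0.5467, -0.0556, 0.2301]
tool_rot: [[-0.91, 0.415, -0.003], [0.415, 0.91, 0.001], [0.003, -0.0, -1.0]]
contact_force: [0.6, -0.1, -0.8]
finger_gap: 0.0082
t: 36.85
ee_pos: [0.5679, -0.1656, 0.2299]
tool_rot: [[-0.876, 0.482, -0.003], [0.482, 0.876, 0.001], [0.003, -0.001, -1.0]]
contact_force: [0.3, 0.3, -0.7]
finger_gap: 0.0079
{'u': array([-0.029, -0.027,  3.444]), 'yaw': np.float64(-28.65), 'p': array([ 0.5678, -0.1628,  0.2303]), 'dyaw': np.float64(-0.05)}
```

View pics/s20.png

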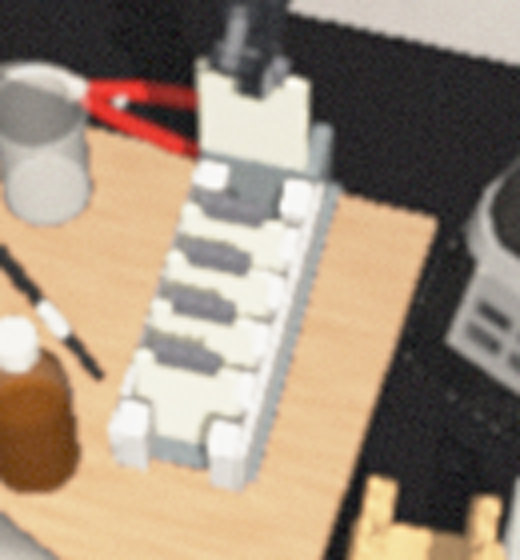

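View pics/t20.png

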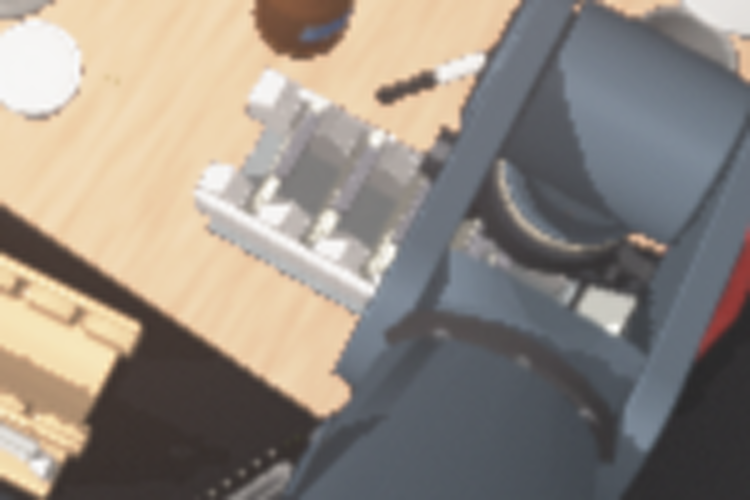

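```bash
python3 -m creep '[{"x":0.5,"y":0.6,"z":0,"spin":0},{"x":1.0,"y":1.2,"z":0,"spin":0},{"x":1.5,"y":1.8,"z":0,"spin":0},{"x":2.0,"y":2.4,"z":0,"spin":0},{"x":2.5,"y":3.0,"z":0,"spin":0}]';python3 -m creep '[{"x":0.5,"y":0.6,"z":0,"spin":0},{"x":1.0,"y":1.2,"z":0,"spin":0},{"x":1.5,"y":1.8,"z":0,"spin":0},{"x":1.5,"y":1.8,"z":0,"spin":0},{"x":1.5,"y":1.8,"z":0,"spin":0}]'; python3 - <<'E'
from h import *
S=vision.snapshot("side");crop(S,255,105,130,140,4,"pics/s21.png")
T=vision.snapshot("top");crop(T,290,175,150,100,5,"pics/t21.png")
E
```

```text
t: 37.45
ee_pos: [0.5371, -0.0073, 0.2313]
tool_rot: [[-0.879, 0.477, -0.001], [0.477, 0.879, 0.001], [0.002, 0.0, -1.0]]
contact_force: [0.6, 0.6, -1.0]
finger_gap: 0.008
t: 37.95
ee_pos: [0.5193, 0.0833, 0.2315]
tool_rot: [[-0.88, 0.476, -0.001], [0.476, 0.88, -0.0], [0.001, -0.001, -1.0]]
contact_force: [0.4, -0.6, -0.9]
finger_gap: 0.008
```

View pics/s21.png

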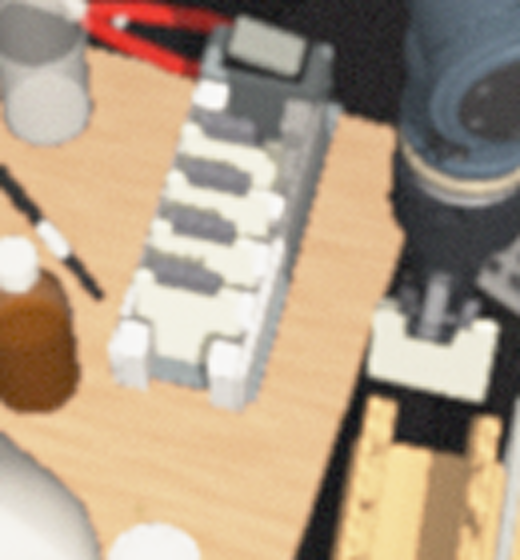

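View pics/t21.png

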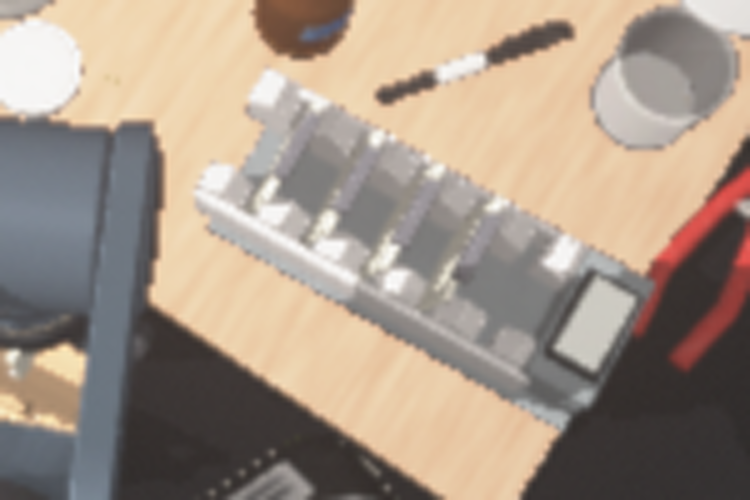

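```bash
cat > reg.py <<'E'
from h import *
def rect(n,f,x0,y0,k,z):
    im=cv2.imread(f)[:,:,1].astype(np.float32)
    # grid: world x from .45..0.75, y -.28...03, 1mm
    gx,gy=np.meshgrid(np.arange(.45,.75,.001),np.arange(-.29,.05,.001))
    P=np.c_[gx.ravel(),gy.ravel(),np.full(gx.size,z)]
    uv=(proj(n,P)-[x0,y0]+.5)*k-.5
    return cv2.remap(im,uv[:,0].reshape(gx.shape).astype(np.float32),uv[:,1].reshape(gx.shape).astype(np.float32),cv2.INTER_LINEAR,borderValue=0)
def reg(n,a,b,off1,off2,k,pose,z=.09):
    A=rect(n,a,*off1,k,z);B=rect(n,b,*off2,k,z)
    m=np.zeros(A.shape,np.uint8)
    c=W(pose,[[-.045,-.125,0],[.045,-.125,0],[.045,.135,0],[-.045,.135,0]])[:,:2]
    cv2.fillConvexPoly(m,np.round((c-[.45,-.29])/.001).astype(np.int32),255)
    best=None
    for dx in(-.02,-.01,0,.01):
      for dy in (-.04,-.03,-.02,-.01,0):
        M=np.float32([[1,0,dx*1000],[0,1,dy*1000]])
        try: cc,M=cv2.findTransformECC(A,B,M,cv2.MOTION_EUCLIDEAN,(3,200,1e-6),m,5)
        except cv2.error: continue
        if best is None or cc>best[0]: best=(cc,M.copy())
    cc,M=best
    th=np.arctan2(M[1,0],M[0,0])
    p=M@np.array([(pose[0]-.45)*1000,(pose[1]+.29)*1000,1])
    print(n,cc,"new pose",p[0]*.001+.45,p[1]*.001-.29,pose[2]+th,"dth",np.degrees(th))
if __name__=="__main__":
    reg("top","pics/t19.png","pics/t21.png",(290,175),(290,175),5,PD)
    reg("side","pics/s19.png","pics/s21.png",(255,105),(255,105),4,PD)
E
python3 reg.py
```

```text
top 0.824474678998048 new pose 0.5910899823512883 -0.14041006583329294 -0.49223897 dth 0.5019688
side 0.8508975007722959 new pose 0.5912466417582707 -0.1444239943404682 -0.48734316 dth 0.78247845
```

```bash
python3 - <<'E'
from h import *
def tm(n,fa,fb,pts,off,k,h=22):
    A=cv2.imread(fa)[:,:,1];B=cv2.imread(fb)[:,:,1]
    for name,(u,v),z in pts:
        t=A[v-h:v+h,u-h:u+h]; 
        y0=max(0,v-h-45);x0=max(0,u-h-45)
        R=cv2.matchTemplate(B[y0:v+h+45,x0:u+h+60],t,cv2.TM_CCOEFF_NORMED)
        _,c,_,loc=cv2.minMaxLoc(R)
        u2,v2=x0+loc[0]+h,y0+loc[1]+h
        a=onz(n,np.array([u,v])/k+off,z);b=onz(n,np.array([u2,v2])/k+off,z)
        print(n,name,(u,v),(u2,v2),round(c,2),np.round((b-a)[:2],4))
tm("top","pics/t19.png","pics/t21.png",[("tooth+",(235,85),.083),("tooth-",(180,180),.083),("switch",(562,318),.1),("corner",(530,418),.01),("p1e",(270,95),.105),("p4e",(450,192),.105),("p1-",(217,187),.105)],[290,175],5)
tm("side","pics/s19.png","pics/s21.png",[("tooth+",(135,365),.083),("tooth-",(230,390),.083),("switch",(273,72),.1),("p4",(233,165),.11),("p1",(185,318),.11)],[255,105],4)
E
```

```text
top tooth+ (235, 85) (270, 92) 0.95 [-0.0034 -0.0212]
top tooth- (180, 180) (216, 186) 0.77 [-0.0027 -0.0216]
top switch (562, 318) (602, 321) 0.99 [-0.0007 -0.0233]
top corner (530, 418) (510, 451) 0.7 [-0.0208  0.012 ]
top p1e (270, 95) (317, 106) 0.89 [-0.0054 -0.028 ]
top p4e (450, 192) (498, 204) 0.9 [-0.0059 -0.0282]
top p1- (217, 187) (266, 198) 0.6 [-0.0053 -0.0289]
side tooth+ (135, 365) (132, 336) 0.96 [-0.0024 -0.0216]
side tooth- (230, 390) (227, 360) 0.97 [-0.003  -0.0219]
side switch (273, 72) (273, 48) 1.0 [-0.0048 -0.0201]
side p4 (233, 165) (230, 128) 0.87 [-0.0047 -0.0298]
side p1 (185, 318) (185, 278) 0.98 [-0.0063 -0.0292]
```

```bash
echo 'PD=[.5913,-.1373,-.501]' >> h.py; python3 - <<'E'
from h import *
go(*gd(-.056),.23,PD[2])
E
```

```text
{'u': array([-4.176, -5.359,  0.043]), 'yaw': np.float64(-28.57), 'p': array([0.5202, 0.0817, 0.2316]), 'dyaw': np.float64(-0.14)}
```

```bash
python3 -m creep '[{"x":-0.4,"y":-0.5,"z":0,"spin":0},{"x":-0.9,"y":-1.1,"z":0,"spin":0},{"x":-1.4,"y":-1.75,"z":0,"spin":0},{"x":-1.9,"y":-2.4,"z":0,"spin":0},{"x":-2.4,"y":-3.05,"z":0,"spin":0}]';python3 -m creep '[{"x":-0.5,"y":-0.65,"z":0,"spin":0},{"x":-1.0,"y":-1.3,"z":0,"spin":0},{"x":-1.5,"y":-2.0,"z":0,"spin":0},{"x":-1.77,"y":-2.31,"z":0,"spin":0.02},{"x":-1.77,"y":-2.31,"z":0,"spin":0.02}]'; python3 - <<'E'
from h import *
S=vision.snapshot("side");crop(S,255,105,130,140,4,"pics/s22.png")
T=vision.snapshot("top");crop(T,290,175,150,100,5,"pics/t22.png")
go(*gd(-.056),.0925,PD[2])
E
```

```text
t: 38.55
ee_pos: [0.5462, -0.0739, 0.2316]
tool_rot: [[-0.877, 0.48, 0.0], [0.48, 0.877, -0.0], [-0.0, -0.0, -1.0]]
contact_force: [0.1, 0.2, -0.1]
finger_gap: 0.008
t: 39.05
ee_pos: [0.5644, -0.1895, 0.2315]
tool_rot: [[-0.875, 0.484, 0.001], [0.484, 0.875, -0.001], [-0.001, -0.0, -1.0]]
contact_force: [0.2, -0.3, 0.0]
finger_gap: 0.008
{'u': array([-3.20e-02, -1.00e-03,  3.47e+00]), 'yaw': np.float64(-28.8), 'p': array([ 0.5635, -0.186 ,  0.2313]), 'dyaw': np.float64(0.09)}
```

View pics/s22.png

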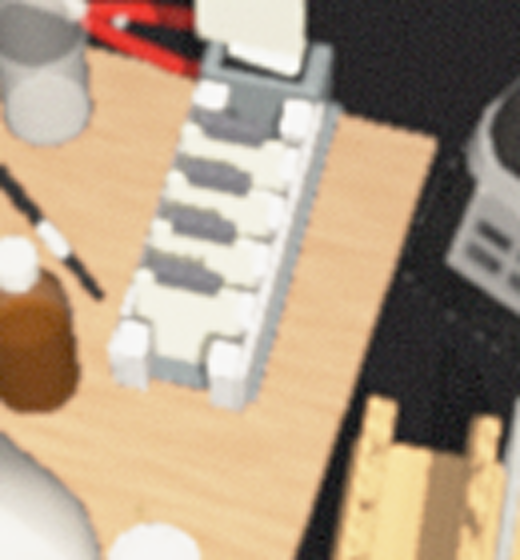

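View pics/t22.png

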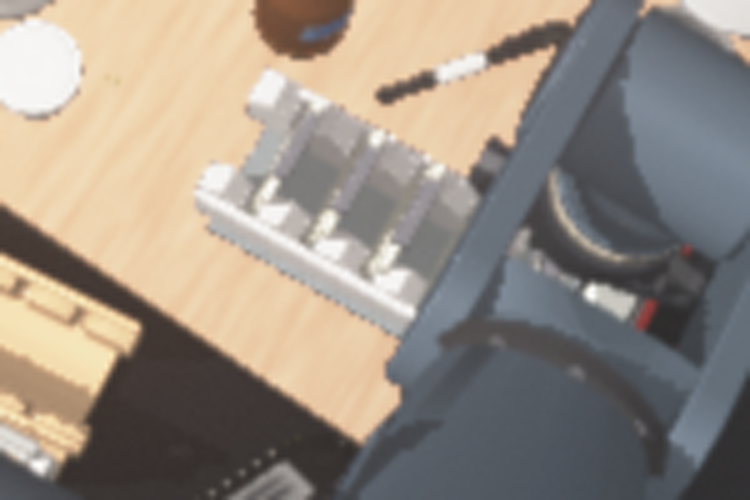

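```bash
python3 -m creep '[{"x":-0.03,"y":0,"z":0.5,"spin":0},{"x":-0.03,"y":0,"z":1.0,"spin":0},{"x":-0.03,"y":0,"z":1.5,"spin":0},{"x":-0.03,"y":0,"z":1.8,"spin":0},{"x":-0.03,"y":0,"z":1.8,"spin":0}]'; python3 - <<'E'
from h import *
S=vision.snapshot("side");crop(S,285,85,60,60,10,"pics/s23.png")
go(*gd(-.056),.0925,PD[2])
E
```

```text
t: 39.65
ee_pos: [0.5638, -0.1849, 0.158]
tool_rot: [[-0.878, 0.479, -0.004], [0.479, 0.878, 0.003], [0.005, 0.0, -1.0]]
contact_force: [-0.5, 0.2, -1.2]
finger_gap: 0.0082
{'u': array([-0.007, -0.021,  1.668]), 'yaw': np.float64(-28.65), 'p': array([ 0.5647, -0.1856,  0.1592]), 'dyaw': np.float64(-0.05)}
```

View pics/s23.png

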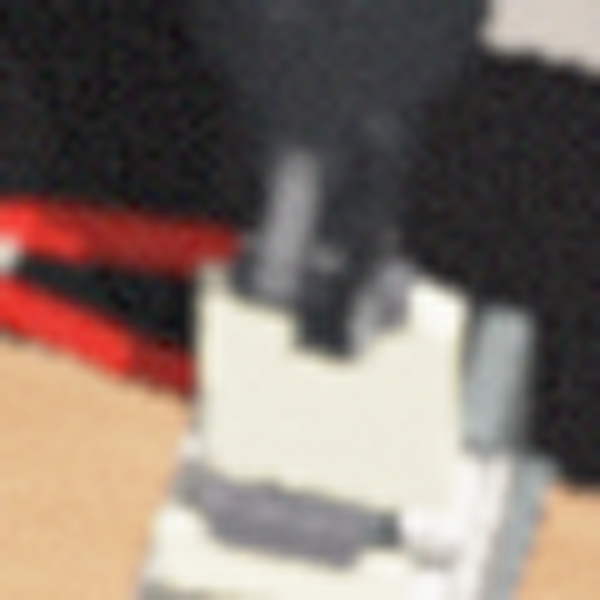

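```bash
python3 -m creep '[{"x":0,"y":0,"z":0.25,"spin":0},{"x":0,"y":0,"z":0.5,"spin":0},{"x":0,"y":0,"z":0.7,"spin":0}]'; python3 -m creep '[{"x":0,"y":0,"z":0.2,"spin":0},{"x":0,"y":0,"z":0.4,"spin":0},{"x":0,"y":0,"z":0.6,"spin":0},{"x":0,"y":0,"z":0.75,"spin":0}]'; python3 -m creep '[{"x":0,"y":0,"z":0.1,"spin":0},{"x":0,"y":0,"z":0.22,"spin":0},{"x":0,"y":0,"z":0.22,"spin":0}]'
```

```text
t: 40.0
ee_pos: [0.5651, -0.1869, 0.1312]
tool_rot: [[-0.877, 0.481, 0.0], [0.481, 0.877, -0.0], [-0.0, 0.0, -1.0]]
contact_force: [0.6, 0.8, -0.7]
finger_gap: 0.0075
t: 40.4
ee_pos: [0.5649, -0.1869, 0.1008]
tool_rot: [[-0.877, 0.481, -0.001], [0.481, 0.877, 0.0], [0.001, 0.0, -1.0]]
contact_force: [0.2, -0.2, -0.8]
finger_gap: 0.0082
t: 40.7
ee_pos: [0.5648, -0.1868, 0.0923]
tool_rot: [[-0.877, 0.481, -0.001], [0.481, 0.877, 0.001], [0.001, -0.0, -1.0]]
contact_force: [0.5, 0.6, 0.0]
finger_gap: 0.0078
```

```bash
python3 -m creep '[{"x":0,"y":0,"z":0.0,"spin":0},{"x":0,"y":0,"z":0.0,"spin":0},{"x":0,"y":0,"z":0,"spin":0},{"x":0,"y":0,"z":0,"spin":0}]' 0.58; python3 -m creep '[{"x":0,"y":0,"z":-0.2,"spin":0},{"x":0,"y":0,"z":-0.6,"spin":0},{"x":0,"y":0,"z":-1.2,"spin":0},{"x":0,"y":0,"z":-2.0,"spin":0},{"x":0,"y":0,"z":-2.8,"spin":0}]';  python3 -m creep '[{"x":0.8,"y":0.8,"z":-0.6,"spin":0},{"x":1.6,"y":1.6,"z":-0.6,"spin":0},{"x":2.4,"y":2.4,"z":-0.6,"spin":0},{"x":3.2,"y":3.2,"z":-0.6,"spin":0},{"x":3.2,"y":3.8,"z":-0.6,"spin":0}]' 1; python3 -m creep '[{"x":0,"y":0.8,"z":0,"spin":0},{"x":0,"y":1.2,"z":0,"spin":0},{"x":0,"y":1.2,"z":0,"spin":0}]'; python3 - <<'E'
from h import *
S=vision.snapshot("side");crop(S,255,90,130,140,4,"pics/s24.png")
T=vision.snapshot("top");crop(T,290,175,150,100,5,"pics/t24.png")
E
```

```text
t: 41.1
ee_pos: [0.5653, -0.187, 0.0933]
tool_rot: [[-0.877, 0.481, 0.001], [0.481, 0.877, -0.0], [-0.001, -0.0, -1.0]]
contact_force: [0.1, -0.5, -1.6]
finger_gap: 0.0177
t: 41.6
ee_pos: [0.5649, -0.1868, 0.2064]
tool_rot: [[-0.877, 0.481, -0.0], [0.481, 0.877, 0.0], [0.0, 0.0, -1.0]]
contact_force: [0.8, 0.3, 0.1]
finger_gap: 0.0182
t: 42.1
ee_pos: [0.5217, 0.0114, 0.2295]
tool_rot: [[-0.878, 0.479, -0.004], [0.479, 0.878, 0.002], [0.004, -0.001, -1.0]]
contact_force: [0.8, -0.4, 0.2]
finger_gap: 0.0002
t: 42.4
ee_pos: [0.5498, 0.0512, 0.2293]
tool_rot: [[-0.878, 0.478, 0.001], [0.478, 0.878, -0.0], [-0.001, 0.0, -1.0]]
contact_force: [-1.1, -0.4, -0.4]
finger_gap: -0.0
```

View pics/s24.png

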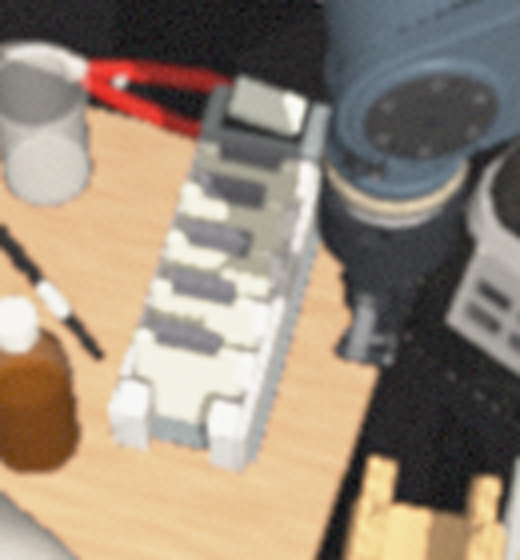

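View pics/t24.png

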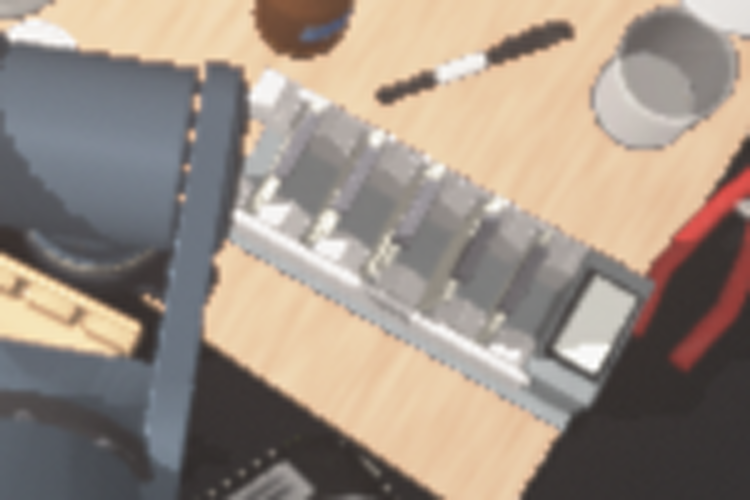

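```bash
python3 - <<'E'
from h import *
go(*gd(-.106,.018),.12,PD[2])
E
```

```text
{'u': array([-3.628, -6.23 ,  2.727]), 'yaw': np.float64(-28.69), 'p': array([0.5486, 0.0494, 0.2289]), 'dyaw': np.float64(-0.01)}
```

```bash
python3 -m creep '[{"x":-0.4,"y":-0.7,"z":0,"spin":0},{"x":-0.8,"y":-1.4,"z":0,"spin":0},{"x":-1.2,"y":-2.1,"z":0,"spin":0},{"x":-1.6,"y":-2.8,"z":0,"spin":0},{"x":-2.0,"y":-3.5,"z":0,"spin":0}]';python3 -m creep '[{"x":-0.4,"y":-0.7,"z":0,"spin":0},{"x":-0.8,"y":-1.4,"z":0,"spin":0},{"x":-1.2,"y":-2.1,"z":0,"spin":0},{"x":-1.63,"y":-2.73,"z":0,"spin":0},{"x":-1.63,"y":-2.73,"z":0,"spin":0}]'; python3 -m creep '[{"x":0,"y":0,"z":0.6,"spin":0},{"x":0,"y":0,"z":1.2,"spin":0},{"x":0,"y":0,"z":1.8,"spin":0},{"x":0,"y":0,"z":2.2,"spin":0},{"x":0,"y":0,"z":2.2,"spin":0}]'; python3 - <<'E'
from h import *
S=vision.snapshot("side");crop(S,270,75,90,90,6,"pics/s25.png")
T=vision.snapshot("top");crop(T,340,180,100,80,7,"pics/t25.png")
go(*gd(-.106,.018),.108,PD[2])
E
```

```text
t: 43.0
ee_pos: [0.5506, -0.1141, 0.2288]
tool_rot: [[-0.876, 0.482, -0.001], [0.482, 0.876, -0.0], [0.001, -0.001, -1.0]]
contact_force: [1.2, 0.2, 0.2]
finger_gap: 0.0
t: 43.5
ee_pos: [0.5558, -0.2442, 0.2289]
tool_rot: [[-0.874, 0.486, 0.001], [0.486, 0.874, -0.003], [-0.002, -0.002, -1.0]]
contact_force: [-0.1, 0.5, 0.0]
finger_gap: 0.0002
t: 44.0
ee_pos: [0.5537, -0.2376, 0.1384]
tool_rot: [[-0.876, 0.482, -0.006], [0.482, 0.876, 0.004], [0.007, 0.0, -1.0]]
contact_force: [-0.1, -0.6, -0.6]
finger_gap: 0.0001
{'u': array([-0.01 , -0.003,  0.826]), 'yaw': np.float64(-28.77), 'p': array([ 0.5559, -0.2386,  0.141 ]), 'dyaw': np.float64(0.06)}
```

View pics/s25.png

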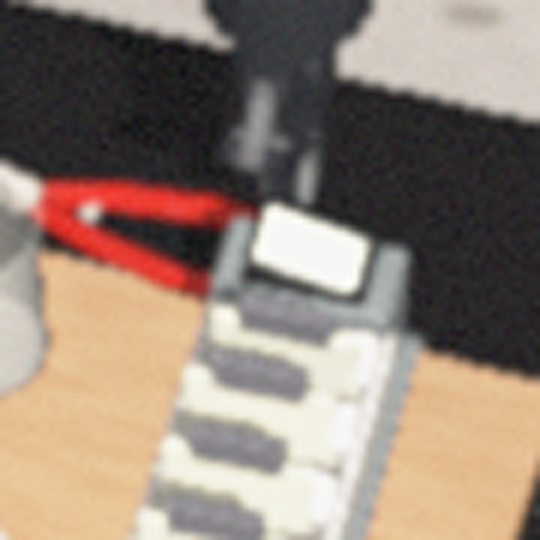

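View pics/t25.png

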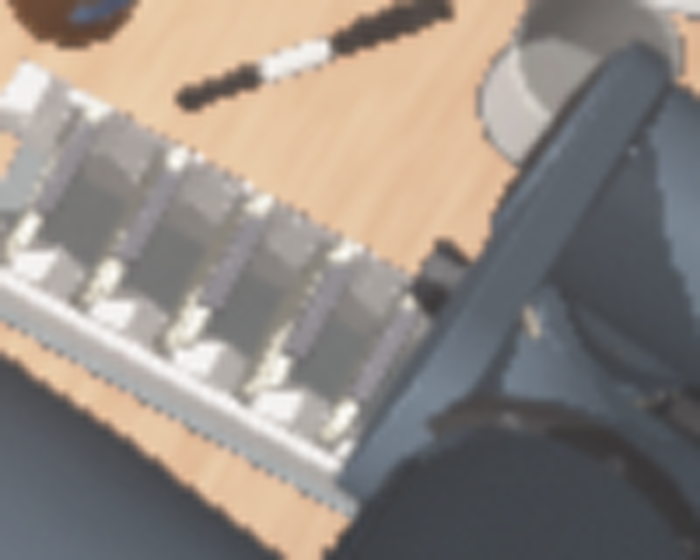

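```bash
python3 - <<'E'
from h import *
P=W(PD,boxpts(0,-.104,.1,.05,.028,.0)[[0,2,6,4]]); 
print((proj("side",P)+.5-[270,75])*6)
P2=P.copy();P2[:,2]=.102;print((proj("side",np.vstack([P2.mean(0),W(PD,[[.018,-.104,.108]])[0],r.sense()["ee_pos"]]))+.5-[270,75])*6)
E
```

```text
[[382.46998075 240.08530642]
 [367.00738179 286.8116366 ]
 [262.92297237 263.26745678]
 [279.25564957 216.95757934]]
[[322.8815844  248.99447332]
 [285.58040088 232.57867493]
 [287.44651735 184.34496027]]
```

```bash
python3 -m creep '[{"x":-0.08,"y":0,"z":0.3,"spin":0},{"x":-0.08,"y":0,"z":0.6,"spin":0},{"x":-0.08,"y":0,"z":0.75,"spin":0},{"x":-0.08,"y":0,"z":0.85,"spin":0}]'; python3 -m creep '[{"x":0,"y":0,"z":0.08,"spin":0},{"x":0,"y":0,"z":0.16,"spin":0},{"x":0,"y":0,"z":0.16,"spin":0}]';python3 -m creep '[{"x":0,"y":0,"z":0.06,"spin":0},{"x":0,"y":0,"z":0.12,"spin":0},{"x":0,"y":0,"z":0.12,"spin":0}]'
```

```text
t: 44.5
ee_pos: [0.5597, -0.24, 0.1065]
tool_rot: [[-0.877, 0.481, 0.001], [0.481, 0.877, -0.0], [-0.001, 0.0, -1.0]]
contact_force: [0.6, -0.6, 2.8]
finger_gap: 0.0002
t: 44.8
ee_pos: [0.5597, -0.2401, 0.1006]
tool_rot: [[-0.877, 0.481, 0.001], [0.481, 0.877, -0.0], [-0.001, -0.0, -1.0]]
contact_force: [0.2, -0.8, 0.8]
finger_gap: -0.0001
t: 45.1
ee_pos: [0.5599, -0.2402, 0.0998]
tool_rot: [[-0.877, 0.48, 0.002], [0.48, 0.877, -0.002], [-0.002, -0.001, -1.0]]
contact_force: [-3.2, 2.6, 21.9]
finger_gap: -0.0002
```

Snapped (force dropped) and then bottomed. Lift away and look.

```bash
python3 -m creep '[{"x":0,"y":0,"z":-0.6,"spin":0},{"x":0,"y":0,"z":-1.4,"spin":0},{"x":0,"y":0,"z":-2.2,"spin":0},{"x":0,"y":0,"z":-3.0,"spin":0},{"x":0,"y":0,"z":-3.4,"spin":0}]'; python3 -m creep '[{"x":0.6,"y":0.7,"z":0,"spin":0},{"x":1.2,"y":1.4,"z":0,"spin":0},{"x":1.8,"y":2.1,"z":0,"spin":0},{"x":2.4,"y":2.8,"z":0,"spin":0},{"x":3.0,"y":3.5,"z":0,"spin":0}]';python3 -m creep '[{"x":0.5,"y":0.8,"z":0,"spin":0},{"x":0.9,"y":1.6,"z":0,"spin":0},{"x":0.9,"y":2.4,"z":0,"spin":0},{"x":0.9,"y":3.0,"z":0,"spin":0},{"x":0.9,"y":3.0,"z":0,"spin":0}]'; python3 - <<'E'
from h import *
S=vision.snapshot("side");crop(S,270,85,90,125,5,"pics/s26.png")
T=vision.snapshot("top");crop(T,290,175,150,100,5,"pics/t26.png")
go(*W(PR,[[-.031,.104,0]])[0,:2],.23,PR[2])
E
```

```text
t: 45.6
ee_pos: [0.5597, -0.2401, 0.2345]
tool_rot: [[-0.877, 0.48, 0.002], [0.48, 0.877, -0.002], [-0.003, -0.0, -1.0]]
contact_force: [-1.1, -0.7, 0.2]
finger_gap: -0.0002
t: 46.1
ee_pos: [0.5199, -0.0578, 0.2313]
tool_rot: [[-0.877, 0.481, -0.002], [0.481, 0.877, 0.001], [0.002, -0.0, -1.0]]
contact_force: [0.7, 1.3, 0.8]
finger_gap: 0.0
t: 46.6
ee_pos: [0.5477, 0.0656, 0.2314]
tool_rot: [[-0.879, 0.477, -0.0], [0.477, 0.879, 0.001], [0.001, 0.0, -1.0]]
contact_force: [-0.2, 0.2, -0.7]
finger_gap: 0.0001
{'u': array([2.156, 4.896, 0.027]), 'yaw': np.float64(-28.64), 'p': array([0.5465, 0.0633, 0.2312]), 'dyaw': np.float64(4.09)}
```

View pics/s26.png

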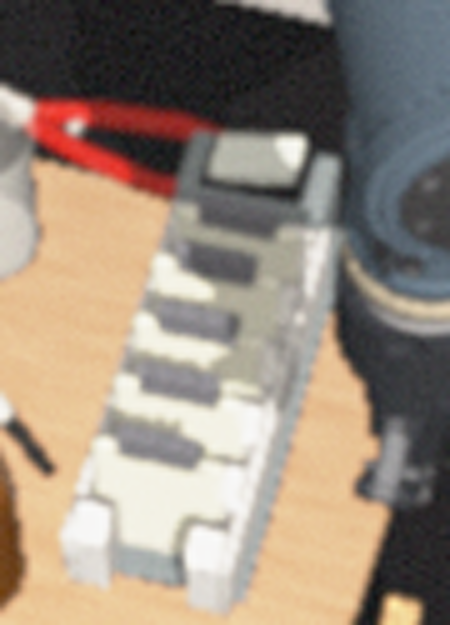

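View pics/t26.png

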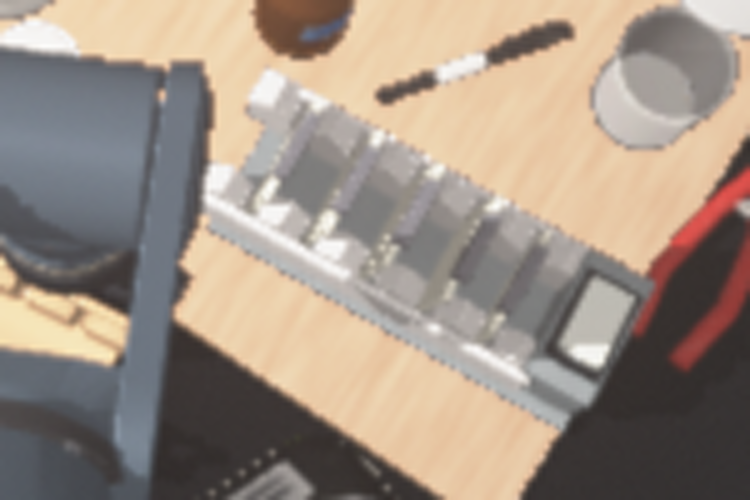

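```bash
python3 -m creep '[{"x":0.3,"y":0.7,"z":0,"spin":0},{"x":0.6,"y":1.4,"z":0,"spin":0},{"x":0.9,"y":2.1,"z":0,"spin":0},{"x":1.2,"y":2.8,"z":0,"spin":0},{"x":1.5,"y":3.5,"z":0,"spin":0}]'; python3 -m creep '[{"x":0.3,"y":0.7,"z":0,"spin":-0.3},{"x":0.66,"y":1.44,"z":0,"spin":-0.6},{"x":0.66,"y":1.44,"z":0,"spin":-0.68},{"x":0.66,"y":1.44,"z":0,"spin":-0.68}]'; python3 - <<'E'
from h import *
go(*W(PR,[[-.030,.106,0]])[0,:2],.12,PR[2])
E
```

```text
t: 47.2
ee_pos: [0.5616, 0.214, 0.2314]
tool_rot: [[-0.876, 0.482, -0.002], [0.482, 0.876, -0.001], [0.001, -0.002, -1.0]]
contact_force: [1.1, -0.5, -0.4]
finger_gap: -0.0001
t: 47.6
ee_pos: [0.5661, 0.2769, 0.2312]
tool_rot: [[-0.909, 0.417, -0.002], [0.417, 0.909, -0.001], [0.001, -0.002, -1.0]]
contact_force: [0.2, -2.5, 0.1]
finger_gap: 0.0002
{'u': array([0.   , 0.032, 2.781]), 'yaw': np.float64(-24.64), 'p': array([0.5661, 0.2769, 0.2312]), 'dyaw': np.float64(0.09)}
```

```bash
python3 -m creep '[{"x":0,"y":0.03,"z":0.8,"spin":0},{"x":0,"y":0.03,"z":1.6,"spin":0},{"x":0,"y":0.03,"z":2.4,"spin":0},{"x":0,"y":0.03,"z":2.85,"spin":0},{"x":0,"y":0.03,"z":2.85,"spin":0}]'; python3 - <<'E'
from h import *
S=vision.snapshot("side");crop(S,330,180,110,150,4,"pics/s27.png")
go(*W(PR,[[-.030,.106,0]])[0,:2],.1,PR[2])
E
```

```text
t: 48.1
ee_pos: [0.5648, 0.276, 0.1146]
tool_rot: [[-0.908, 0.419, -0.008], [0.419, 0.908, -0.003], [0.006, -0.006, -1.0]]
contact_force: [-0.2, 1.1, 0.3]
finger_gap: -0.0001
{'u': array([0.007, 0.028, 0.412]), 'yaw': np.float64(-24.78), 'p': array([0.5663, 0.2768, 0.1165]), 'dyaw': np.float64(0.23)}
```

View pics/s27.png

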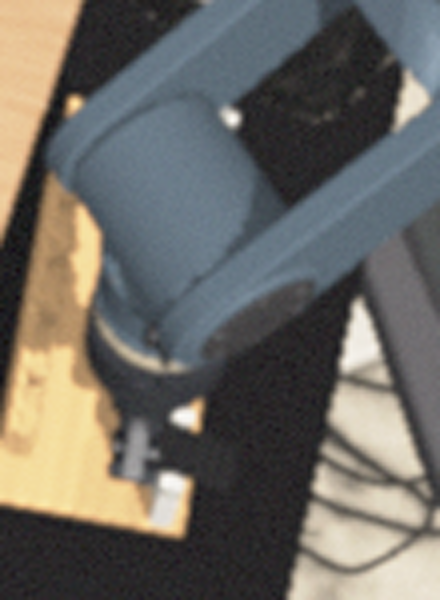

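```bash
python3 -m creep '[{"x":0,"y":0.03,"z":0.2,"spin":0},{"x":0,"y":0.03,"z":0.35,"spin":0},{"x":0,"y":0.03,"z":0.45,"spin":0}]'; python3 -m creep '[{"x":0,"y":0,"z":0.12,"spin":0},{"x":0,"y":0,"z":0.24,"spin":0},{"x":0,"y":0,"z":0.32,"spin":0},{"x":0,"y":0,"z":0.32,"spin":0}]'; python3 -m creep '[{"x":0,"y":0,"z":0.06,"spin":0},{"x":0,"y":0,"z":0.12,"spin":0},{"x":0,"y":0,"z":0.12,"spin":0}]'
```

```text
t: 48.45
ee_pos: [0.5699, 0.2796, 0.1012]
tool_rot: [[-0.909, 0.416, 0.005], [0.416, 0.909, -0.0], [-0.005, 0.002, -1.0]]
contact_force: [1.9, -4.2, 5.5]
finger_gap: 0.0001
t: 48.85
ee_pos: [0.5664, 0.28, 0.086]
tool_rot: [[-0.909, 0.417, -0.003], [0.417, 0.909, -0.0], [0.003, -0.002, -1.0]]
contact_force: [-0.7, 1.3, 0.6]
finger_gap: -0.0002
t: 49.15
ee_pos: [0.5675, 0.2803, 0.0832]
tool_rot: [[-0.909, 0.417, -0.0], [0.417, 0.909, 0.0], [0.0, -0.0, -1.0]]
contact_force: [-0.9, -0.5, 6.8]
finger_gap: -0.0003
```

Snapped and bottoming. Retreat up and out to +y, then check everything.

```bash
python3 -m creep '[{"x":0,"y":0,"z":-0.6,"spin":0},{"x":0,"y":0,"z":-1.4,"spin":0},{"x":0,"y":0,"z":-2.2,"spin":0},{"x":0,"y":0,"z":-3.0,"spin":0},{"x":0,"y":0,"z":-3.7,"spin":0}]'; python3 -m creep '[{"x":0.6,"y":0.7,"z":0,"spin":0},{"x":1.2,"y":1.4,"z":0,"spin":0},{"x":1.8,"y":2.1,"z":0,"spin":0},{"x":2.4,"y":2.8,"z":0,"spin":0},{"x":3.0,"y":3.4,"z":0,"spin":0}]'; python3 -m creep '[{"x":0.6,"y":0.4,"z":0,"spin":0},{"x":1.2,"y":0.8,"z":0,"spin":0},{"x":1.8,"y":1.2,"z":0,"spin":0},{"x":2.4,"y":1.6,"z":0,"spin":0},{"x":2.4,"y":1.6,"z":0,"spin":0}]'; python3 - <<'E'
from h import *
S=vision.snapshot("side");crop(S,275,95,130,215,3,"pics/s28.png")
T=vision.snapshot("top");crop(T,220,175,200,110,4,"pics/t28.png");cv2.imwrite("pics/t28f.png",T[:,:,::-1])
for l in["salve_tin","amber_bottle","beaker"]:
  for n in("side","top"):
    q=vision.spot_in(l,n); print(n,l,[(np.round(np.array(d["xy"])*[640,400],1).tolist(),round(d["conf"],2)) for d in q[:1]])
E
```

```text
t: 49.65
ee_pos: [0.5676, 0.2802, 0.2316]
tool_rot: [[-0.909, 0.417, 0.0], [0.417, 0.909, 0.0], [-0.0, 0.0, -1.0]]
contact_force: [0.4, 0.8, 0.2]
finger_gap: 0.0001
t: 50.15
ee_pos: [0.5145, 0.4553, 0.2297]
tool_rot: [[-0.909, 0.417, -0.0], [0.417, 0.909, 0.0], [0.0, -0.0, -1.0]]
contact_force: [0.1, 0.3, -0.4]
finger_gap: 0.0004
t: 50.65
ee_pos: [0.4516, 0.555, 0.2295]
tool_rot: [[-0.911, 0.413, -0.002], [0.413, 0.911, 0.001], [0.002, 0.0, -1.0]]
contact_force: [-0.2, -0.6, 0.8]
finger_gap: -0.0001
side salve_tin [([296.4, 247.9], 0.83)]
top salve_tin [([295.7, 187.6], 0.52)]
side amber_bottle [([312.2, 143.9], 0.71)]
top amber_bottle [([352.0, 172.4], 0.85)]
side beaker [([265.8, 122.4], 0.9)]
top beaker [([423.1, 187.7], 0.61)]
```

View pics/s28.png

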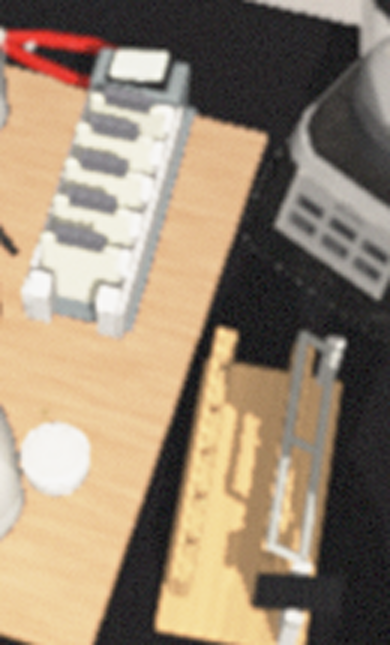

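View pics/t28.png

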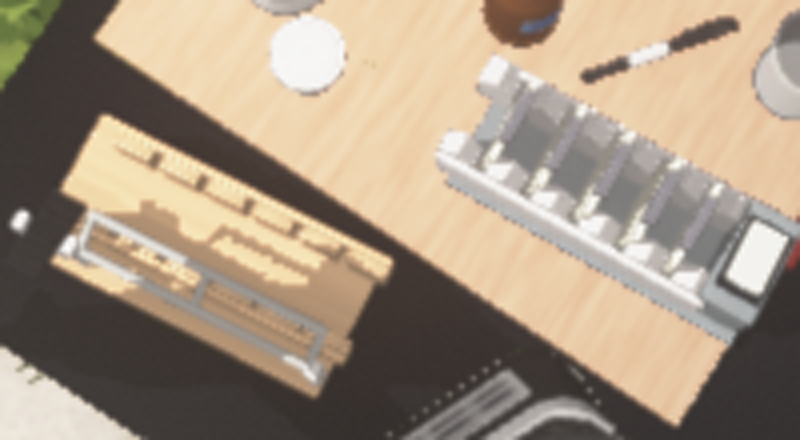

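```bash
python3 - <<'E'
from h import *
c,s=np.cos(PD[2]),np.sin(PD[2])
for a,b in [((523,87),(492,157)),((735,192),(678,262))]:
    m=(onz("top",fromcrop("top",a),.105)+onz("top",fromcrop("top",b),.105))/2-[PD[0],PD[1],0]
    print(c*m[0]+s*m[1],-s*m[0]+c*m[1])
r.close_job()
E
```

```text
-0.005206796883187703 0.10071082521588587
0.0028174855671868025 -0.06269103574463218
the job is handed in; nothing more can be done
```

The job is done and handed in at about 51 s of robot time. I opened the rack's catch and moved all five plates, one by one, into the five dryer bays. Then I pressed the rocker on, pressed the catch shut and pulled the arm clear.

The dryer got knocked about 22 mm aside while I was bringing the fifth plate over. I backed off with the plate, measured the dryer's new position and put the plate in there.

**Last checks:**
- **Plates:** both pictures show all five standing in separate bays. Plate 1 measured 5 mm and plate 5 measured 3 mm off the bays' centre line, against an allowed 12 mm. I did not measure the middle three. The first four lean slightly in their slots since the knock. I estimate at most about 0.1 rad, which I did not measure directly.
- **Switch and catch:** the rocker's tilt has flipped and the bar lies over the empty grooves. Both presses also showed the force drop when they snapped over. The joint values themselves cannot be read.
- **Bystanders:** all three were found within about 3 pixels of where they started in the overhead picture. In the side picture, the bottle detection landed on the dryer instead of the bottle. I took that as a false report, because the overhead detection is unchanged.

**Surprise:** the first plate stopped about 8 mm higher than expected, with 31 N at the wrist. The dryer stands on the raised wooden board, so the plate was already fully down. I used the corrected height for the other four.

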